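# Wide tube from the sample carousel to the tube rocker

### The arm

A 7-joint arm with a two-finger parallel gripper is mounted at the origin on the work surface. World frame = base frame: x ahead of the robot, y to its left, z up, the work surface at z = 0. Lengths are in mm, angles in rad, forces in N, time in s.
With the tool pointing down it reaches from about 400 to 875 mm from the base axis. Payload 6.5 kg.
Tool frame: the origin (TCP) lies midway between the tips of the shut fingers; the grasp point (between the pads) lies 19 mm behind it (manip.hold_point_z is the x of the grasp point in the tool frame, in mm); x points along the fingers, z is the direction in which the jaws open and shut, and the axes are right-handed (so a half turn about x gives the same grasp; the last joint's range is limited). The gripper opens to 88 mm and grips with 3 to 60 N. Pads are 18 mm wide; open, the fingers measure 123 mm over their backs; the gripper's body (75 mm by 187 mm) begins 45 mm behind the grasp point.
Start: joints at [-1.311, 0.536, -0.004, 1.538, 0.003, 1.067, -0.071], TCP at [208.038, 615.8, 238.716] pointing down, gripper open.
Joint ranges: [-2.7, 2.7], [-0.37, 2.16], [-1.27, 1.26], [0.24, 2.4], [-1.31, 4.45], [0.19, 1.91], [-2.76, 2.76]. Speed limits (rad/s): [2.39, 2.39, 3.14, 3.14, 3.14, 3.14, 3.14].

### API

Orientations are given as a unit quaternion [x, y, z, w].
In Python, from bench import manip, set_gripper, solve_ik, eyes, order gives the robot as it stands. Calls block until the motion is done:
- manip.move_pose(position, orientation): joint-space move of the TCP to a pose.
- manip.movel(position, frame=None, rate=150): straight line of the TCP; frame=None keeps the orientation; rate is the mean speed in mm/s.
- manip.goto_joints(angles): joint-space move.
- set_gripper(opening, strength=None): opening from 0.0 (shut) to 1.0 (fully open); strength is the grip in N (None keeps the last); returns when the fingers have stopped.
- manip.hold(seconds).
- solve_ik(position, orientation): joint angles nearest the present ones, or None.
- eyes.camera(name): name is "scene" or "top" or "wrist"; returns the picture (400x640x3 uint8, red, green, blue); there is no depth.
- eyes.camera_params(name): a dict with "K" (3x3 intrinsics, pixels), "k1" (the pictures are not rectified: a ray, as slopes to the right and down, at radius r is drawn at 1 + k1 r^2 times it, then the intrinsics apply), "rvec" (rotation vector, rad) and "tvec" (3), from world to camera coordinates, as OpenCV has them. Camera axes: x right, y down, z forward; pixel columns grow to the right and rows downward; lengths in mm; the calibration is good to about 2 mm. A picture is of the moment at which its call begins: read the wrist's pose just before it. camera_params takes no time and is no camera call; for the wrist camera it gives the pose at the moment of the call.
A pose or a line that the arm cannot do raises manip.PlanningError and nothing moves.
- order.hand_in(): hands the job in, once; it reports no verdict.
Readings, each from a call of its own:
- manip.read_clock(): time.
- manip.read_joint_pos(): joint angles.
- manip.read_dq(): joint speeds.
- manip.read_joint_torque(): joint torques, N m.
- manip.read_eef_pos(): TCP position.
- manip.read_tool_rot(): TCP orientation.
- manip.read_contact_force(): force on the tool from outside, world axes, zero at the start.
- manip.read_moment(): the same for the moment, N m.
- manip.read_grip_width(): opening from 0.0 (shut) to 1.0 (fully open).
Only numpy, scipy, OpenCV 4.12 (cv2) and the standard library are available. Lean on these libraries where they do the work, as an engineer would, in place of code of your own. Each camera call takes 0.05 s, during which the arm holds its last target.

### The job

Turn the sample carousel until the one wide tube stands in the middle of the hood's front opening, lift it out and stand it upright on the blue bench mat to change your grip. Then take it up again and lay it gently across the two notched rails of the tube rocker, in a free place and centred on the rails. Leave all the other tubes and the orange rack where they are.

Things in the scene. Friction and masses are not known exactly. Their poses are not given: they have to be found in the camera images.
- wide_c (a point): centre of the wide tube: milky plastic, body 29 mm in diameter, flat foot it stands on by itself, white ribbed cap (34 mm diameter, the top 15 mm), 116 mm tall, 40 to 90 g. Point on the axis 58 mm above the foot; z runs foot to cap. Starts upright in a carousel bay; its top 40 mm (cap and 25 mm of body) stand out of the bay
- carousel: turntable: 244 mm disc with six round grey sleeves (bays, 33 mm bore, floor 10 mm and rim 86 mm above this origin) on a circle of radius 90 mm, 60 degrees apart. Origin on the upright turning axis, 34 mm above the bench. Turns either way without end, slight friction, stays where left. Wide tube's bay along its -x, empty bay along +x, slim tubes in the other four
- grip (a point): centre of the carousel's grip: a black bar 64 mm long, 14 mm thick, 32 mm tall, fixed to the turntable on its turning axis above the hood; long along this point's y, thick along x (so it lies across the line to the wide tube's bay). Point 206 mm above the bench; bar from 190 to 222 mm. To be pinched or pushed to turn the carousel
- port (a point): middle of the hood's front opening, where a bay must be turned for its tube to be lifted straight out: 90 mm from the turning axis on the robot side, at the height of the wide tube's centre in its bay (102 mm above the bench). -x of this point points out of the open front. The tube must keep its bay while it is turned here
- housing: fixed base of the carousel with a clear box-shaped hood, 270 x 270 mm; origin on the bench under the turning axis, open front along -x. Hood top face 178 mm, underside 174 mm above the bench. Slot in the top: 136 mm wide (y -68 to 68 mm), from the front edge (x -135) to x -35 mm; a 48 mm wide gap goes on to the grip's shaft
- mat_top (a point): centre of the top face of the blue bench mat, 100 x 100 mm and 4 mm thick, fixed on the bench; x and y along its sides
- notch_near (a point): place on the rocker nearest the robot, free. Two grey rails, each 8 mm thick, 35 mm to either side of this point, carry 90 degree V notches; a tube lies across both, along this point's y. The point is where the wide tube's axis comes to lie, midway between the rails, 117.5 mm above the bench; teeth rise 4.5 mm above it, the platform is 33 mm below it
- notch_mid (a point): the same point for the middle place of the rocker, 50 mm farther along x; free
- notch_far (a point): the same point for the far place, 100 mm along x from the near one; a slim tube lies in it
- rocker: tube rocker, a fixed white bench machine 210 x 150 mm with two notched rails on its platform, switched off and not moving; origin on the bench under the middle place; x along the rails away from the robot, y along a lying tube, z up
- lying_c (a point): centre of a slim tube (17 mm diameter, 118 mm long) that lies in the far place of the rocker; leave it
- rack_c (a point): centre of a loose orange rack of cryotubes, 150 x 80 x 52 mm, on the bench; leave it
- slim1_c (a point): centre of slim tube 1: 17 mm tube with a 21 mm cap in a grey 29 mm reducing sleeve, 118 mm tall, upright in another bay of the carousel (it rides along as the carousel turns); the point is 59 mm above its foot; leave it in its bay
- slim2_c (a point): centre of slim tube 2: 17 mm tube with a 21 mm cap in a grey 29 mm reducing sleeve, 118 mm tall, upright in another bay of the carousel (it rides along as the carousel turns); the point is 59 mm above its foot; leave it in its bay
- slim3_c (a point): centre of slim tube 3: 17 mm tube with a 21 mm cap in a grey 29 mm reducing sleeve, 118 mm tall, upright in another bay of the carousel (it rides along as the carousel turns); the point is 59 mm above its foot; leave it in its bay
- slim4_c (a point): centre of slim tube 4: 17 mm tube with a 21 mm cap in a grey 29 mm reducing sleeve, 118 mm tall, upright in another bay of the carousel (it rides along as the carousel turns); the point is 59 mm above its foot; leave it in its bay
There are look-alikes about, which are no part of the job. What is meant by the part that bears mat_top is not brown, purple or yellow, and is the smaller of those in its own colour.

How it is judged:
By the outcome, as a careful person would: the job done as asked, in the order asked, and still so for the second after the job is handed in, with the robot touching nothing.
It also fails if it takes over 67 s, if anything falls off the work surface, if the arm or the gripper's body presses on something with over 40 N, if the wrist force passes 120 N, or if a joint passes its speed limit or range.

## Working session

There is one attempt and no reset: what is moved stays moved. The work goes in short steps, each a Python script; the robot and the scene stay as the last script left them, time stands still between calls to the robot, and variables do not carry over. Pictures are saved under pics/ and viewed, and the job is handed in when it is done.

```bash
ls; mkdir -p pics; python3 - <<'E'
from bench import manip, set_gripper, solve_ik, eyes, order
import cv2
print(manip.read_clock(), manip.read_eef_pos(), manip.read_tool_rot(), manip.hold_point_z)
for n in ["scene","top","wrist"]:
    p=eyes.camera_params(n); print(n,p)
    im=eyes.camera(n); cv2.imwrite(f"pics/{n}0.png",im[:,:,::-1])
E
```

```text
pics
0.0 [207.87513344 615.24379003 237.87826889] [-0.4126898   0.57490334  0.41193599  0.57400524] -18.700000000000003
scene {'K': array([[365.68526438,   0.        , 316.63360191],
       [  0.        , 365.68526438, 202.33000194],
       [  0.        ,   0.        ,   1.        ]]), 'k1': -0.015839349918135386, 'rvec': array([ 2.15521382,  1.01954481, -0.43967582]), 'tvec': array([-374.58543168, -183.61271943, 1302.54373456])}
top {'K': array([[451.65725884,   0.        , 320.20763296],
       [  0.        , 451.65725884, 196.99056145],
       [  0.        ,   0.        ,   1.        ]]), 'k1': -0.11697433969087011, 'rvec': array([ 2.16424444, -2.13374423,  0.09172156]), 'tvec': array([  39.39781138,  599.04278958, 1101.14332271])}
wrist {'K': array([[305.10103407,   0.        , 316.25720864],
       [  0.        , 305.10103407, 196.19375188],
       [  0.        ,   0.        ,   1.        ]]), 'k1': -0.04890667140952993, 'rvec': array([-2.35045548, -1.68702496, -0.24565905]), 'tvec': array([-649.55374495,  -40.25963269,  388.77695949])}
```

View pics/scene0.png

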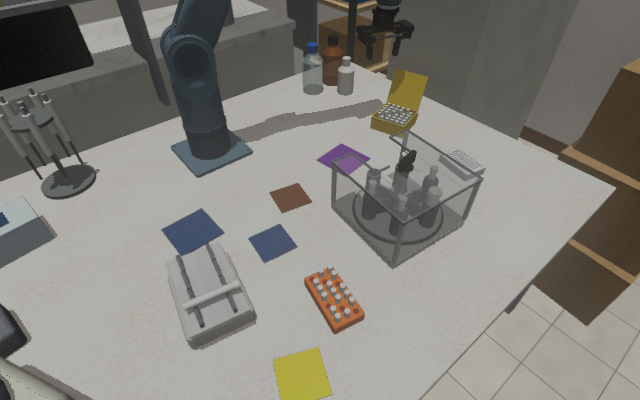

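View pics/top0.png

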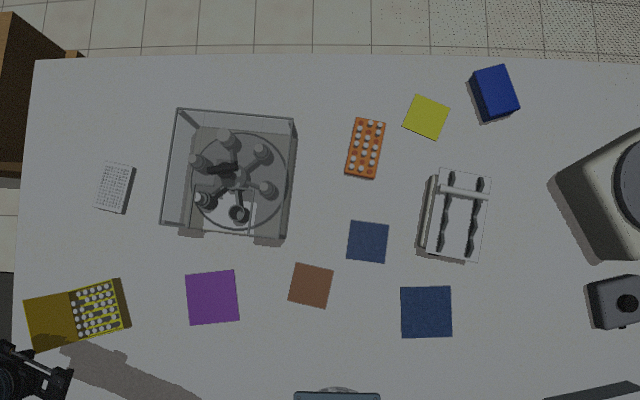

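View pics/wrist0.png

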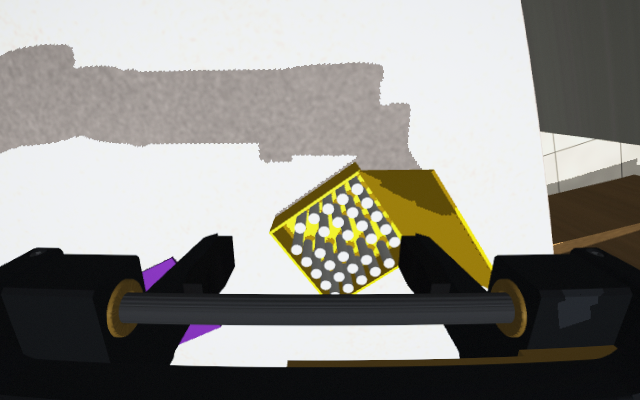

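The scene shows the carousel (top view ~(235,175)), rocker ~(457,215), orange rack ~(365,148), and two blue mats: (368,241), which looks smaller, and (427,312), which looks larger. There's also a blue box at (495,92). Next I'll measure these in crops.

```bash
cat > h.py <<'E'
import numpy as np, cv2, json
from scipy.spatial.transform import Rotation as R
from bench import manip, set_gripper, solve_ik, eyes, order
def cam(n,p=None):
    p=p or eyes.camera_params(n); return p['K'],p['k1'],cv2.Rodrigues(np.array(p['rvec']))[0],np.array(p['tvec'])
def ray(n,uv,p=None):
    K,k1,Rm,t=cam(n,p); d=np.array([k1,0,0,0,0.])
    xy=cv2.undistortPoints(np.array([[uv]],float),K,d)[0,0]
    return -Rm.T@t, Rm.T@np.array([xy[0],xy[1],1])
def at_z(n,uv,z,p=None):
    c,d=ray(n,uv,p); return c+d*(z-c[2])/d[2]
def proj(n,X,p=None):
    K,k1,Rm,t=cam(n,p)
    return cv2.projectPoints(np.atleast_2d(np.array(X,float)),cv2.Rodrigues(Rm)[0],t,K,np.array([k1,0,0,0,0.]))[0][:,0]
def crop(im,x0,y0,x1,y1,s,name):
    c=cv2.resize(im[y0:y1,x0:x1,::-1],None,fx=s,fy=s,interpolation=cv2.INTER_CUBIC); cv2.imwrite(f"pics/{name}.png",c)
E
python3 - <<'E'
from h import *
im=cv2.imread('pics/top0.png')[:,:,::-1]
crop(im,150,95,310,255,4.5/1.25,'t_car'); crop(im,330,80,530,350,2.2,'t_right')
crop(cv2.imread('pics/scene0.png')[:,:,::-1],320,120,490,265,4.5,'s_car')
for n in ['top','scene']: print(ray(n,(320,200)))
# mats
hsv=cv2.cvtColor(cv2.imread('pics/top0.png'),cv2.COLOR_BGR2HSV)
m=cv2.inRange(hsv,(100,90,40),(125,255,255))
for c in cv2.findContours(m,0,2)[0]:
    if cv2.contourArea(c)>200:
        r=cv2.minAreaRect(c); pts=np.array([at_z('top',q,4) for q in cv2.boxPoints(r)]); print(r, pts.mean(0), np.linalg.norm(np.diff(pts,axis=0),axis=1), pts[:,:2])
E
```

```text
(array([ 469.39371431,   14.34503728, 1162.92081816]), array([ 0.10696023,  0.02991114, -0.99383572]))
(array([1063.58190555, -378.0688415 ,  772.33770987]), array([-0.55672259,  0.46050465, -0.69146278]))
((425.81005859375, 311.7119445800781), (50.570316314697266, 50.10704040527344), 88.60282135009766) [ 313.17933787 -223.34951963    4.        ] [128.12537589 127.46500055 127.46156619] [[ 374.77606539 -157.4951868 ]
 [ 378.75065712 -285.55889972]
 [ 251.3289086  -288.87919627]
 [ 247.86172038 -161.46479574]]
((367.1899719238281, 241.32533264160156), (38.26139450073242, 38.12922668457031), 7.594642639160156) [489.65016753 -73.04629797   4.        ] [97.33110386 98.03194089 97.21085569] [[ 447.16828233  -18.60894306]
 [ 543.76855725  -30.51401186]
 [ 532.02614455 -127.84015007]
 [ 435.63768598 -115.22208689]]
((493.09124755859375, 91.37591552734375), (51.346893310546875, 39.727630615234375), 70.01689147949219) [ 895.05055965 -413.00437603    4.        ] [114.41539008 142.4119235  112.33574289] [[ 941.32015214 -339.08862535]
 [ 984.00713007 -445.2427746 ]
 [ 847.62878609 -486.25622664]
 [ 807.24617032 -381.4298775 ]]
```

View pics/t_car.png

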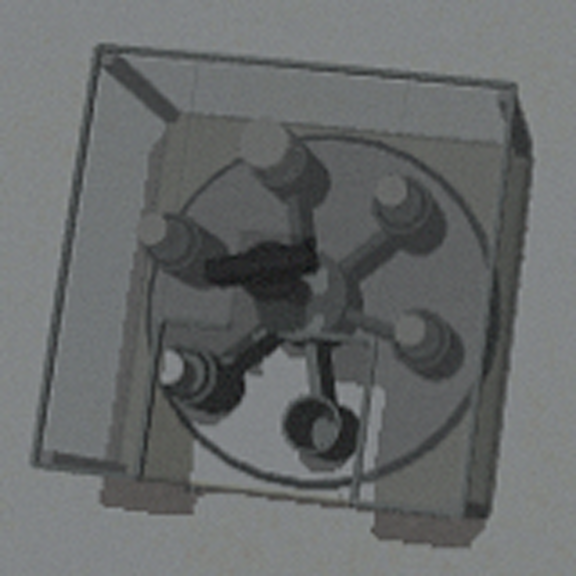

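View pics/t_right.png

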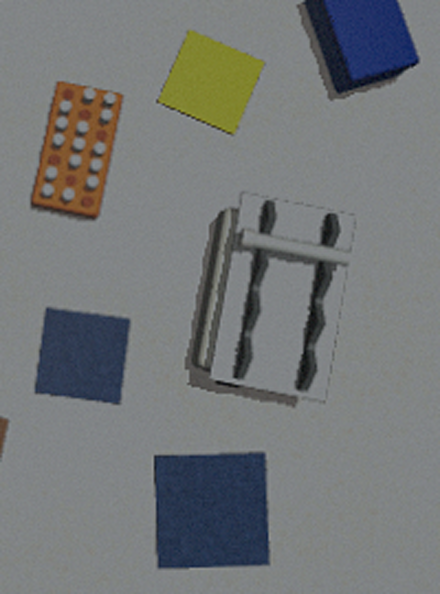

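View pics/s_car.png

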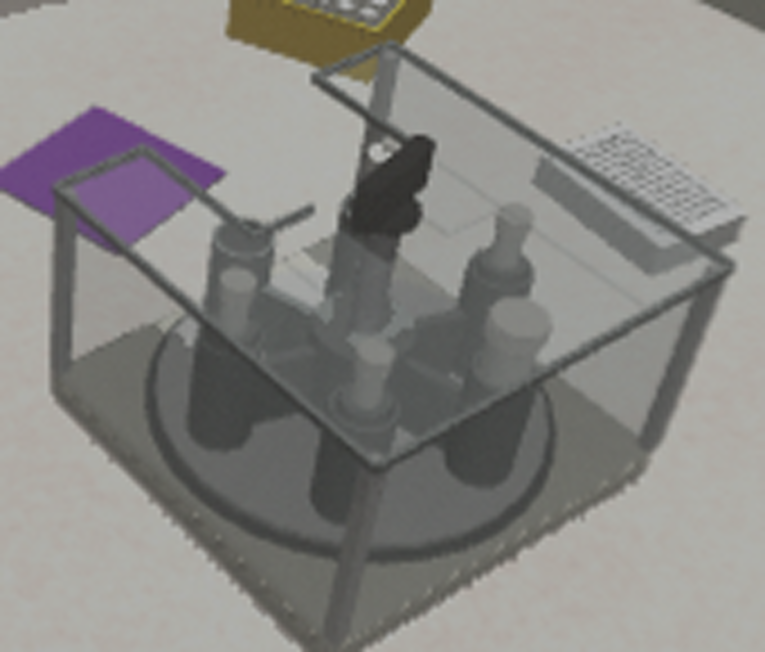

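```bash
cat > fit.py <<'E'
from h import *
from scipy.optimize import least_squares
PT,PS=eyes.camera_params('top'),eyes.camera_params('scene')
T=lambda x,y:(150+x/3.6,95+y/3.6); S=lambda x,y:(320+x/4.5,120+y/4.5)
def Rz(a): return np.array([[np.cos(a),-np.sin(a),0],[np.sin(a),np.cos(a),0],[0,0,1]])
h=[('t',T(98,46),(135,135,178)),('t',T(515,85),(135,-135,178)),('t',T(36,465),(-135,135,178)),('t',T(480,514),(-135,-135,178)),
('s',S(378,465),(135,-135,178)),('s',S(735,265),(135,135,178)),('s',S(390,45),(-135,135,178)),('s',S(62,190),(-135,-135,178))]
b=lambda k,r,z:(-r*np.cos(k*np.pi/3),-r*np.sin(k*np.pi/3),z)
c=[('t',T(266,143),b(0,90,160)),('s',S(520,313),b(0,90,160)),('t',T(313,425),b(3,90,120)),
('t',T(391,190),b(-1,90,162)),('t',T(412,327),b(-2,90,162)),('t',T(173,365),b(2,90,162)),('t',T(157,230),b(1,90,162)),
('s',S(372,342),b(-1,90,162)),('s',S(238,277),b(-2,90,162)),('s',S(514,210),b(1,90,162))]
def res(p,sp=False):
    out=[]
    for L,a in ((h,p[2]),(c,p[3])):
        for n,uv,X in L:
            W=Rz(a)@np.array(X)+[p[0],p[1],0]
            out.append(proj('x',W,PT if n=='t' else PS)[0]-uv)
    return np.array(out).ravel()
E
python3 - <<'E'
from fit import *
r=least_squares(res,[650,250,0,3.0],loss='soft_l1'); print(r.x,r.cost); print(np.round(res(r.x).reshape(-1,2),1).tolist())
# predicted grip ends
x,y,yaw,a=r.x
for e in (-32,32):
    W=Rz(a)@np.array([0,e,222])+[x,y,0]; p=proj('x',W,PT)[0]; q=proj('x',W,PS)[0]; print((p-[150,95])*3.6,(q-[320,120])*4.5)
E
```

```text
[ 6.38271162e+02  2.55154247e+02 -8.97621137e-02  9.59687178e+00] 14.341218973278803
[[-0.2, 0.1], [-0.4, -0.7], [-0.2, 0.2], [-4.6, -0.2], [-1.2, 1.0], [-1.3, 0.3], [-0.8, -0.2], [-2.7, -0.3], [-0.9, -0.5], [-0.7, 1.3], [-0.1, -0.5], [0.1, -0.5], [-0.3, 0.1], [-1.3, 0.5], [-1.4, -0.4], [0.1, 2.5], [-0.8, 1.1], [-0.5, 1.1]]
[204.2913905  269.03314478] [422.92785048 137.82214628]
[309.18713559 251.63406326] [362.60135398 191.27531191]
```

```bash
python3 - <<'E'
from h import *
im=cv2.imread('pics/top0.png')[:,:,::-1]
crop(im,410,160,500,270,5.4,'t_rock'); crop(cv2.imread('pics/scene0.png')[:,:,::-1],155,230,265,350,5,'s_rock')
def down(phi):
    z=np.array([np.cos(phi),np.sin(phi),0]);x=np.array([0,0,-1.]);return R.from_matrix(np.c_[x,np.cross(z,x),z]).as_quat()
for phi in (0.172,0.172-np.pi):
  for d in (0,):
    for zz in (300,195): print(phi,solve_ik([638.3,255.2,zz],down(phi)))
for phi in (0.172+2.88,0.172+2.88-np.pi): print('end',phi,solve_ik([638.3,255.2,195],down(phi)))
E
```

```text
0.172 [-0.68055414  0.57363594  0.37376153  1.37482303 -0.21163784  1.23237434
 -0.11911925]
0.172 [-0.66473939  0.66479049  0.34230287  1.48075936 -0.24276884  1.03795447
 -0.09416886]
-2.969592653589793 [ 0.1466364   0.78509148 -1.07666173  1.3143711   0.68022675  1.42538419
  2.42363144]
-2.969592653589793 [-0.24037675  0.66732341 -0.32119601  1.44963126  0.22575812  1.06101134
  2.70597778]
end 3.052 [-0.27770387  0.66000838 -0.26187631  1.45238117  0.18368545  1.05325568
  2.47398066]
end -0.08959265358979307 [-0.69929215  0.67285338  0.39797919  1.48319725 -0.2834058   1.04269871
 -0.32551962]
```

View pics/t_rock.png

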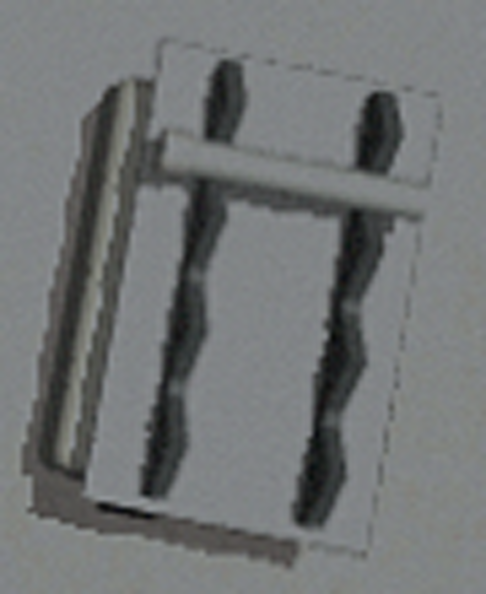

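View pics/s_rock.png

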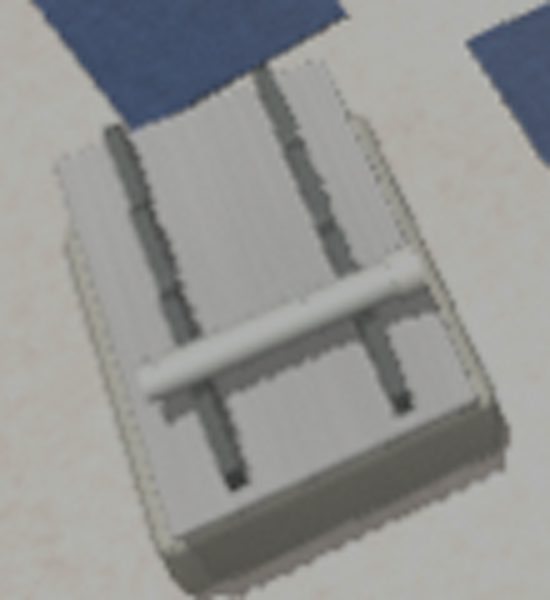

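```bash
cat >> h.py <<'E'
def down(phi):
    z=np.array([np.cos(phi),np.sin(phi),0]);x=np.array([0,0,-1.]);return R.from_matrix(np.c_[x,np.cross(z,x),z]).as_quat()
def st():
    print('t',round(manip.read_clock(),2),'p',np.round(manip.read_eef_pos(),1),'q',np.round(manip.read_joint_pos(),3),'F',np.round(manip.read_contact_force(),1),'g',round(manip.read_grip_width(),3))
def rigid_fit():pass
E
python3 - <<'E'
from h import *
from scipy.optimize import least_squares
PT,PS=eyes.camera_params('top'),eyes.camera_params('scene')
T=lambda x,y:(410+x/5.4,160+y/5.4); S=lambda x,y:(155+x/5,230+y/5)
def Rz(a): return np.array([[np.cos(a),-np.sin(a),0],[np.sin(a),np.cos(a),0],[0,0,1]])
L=[('t',T(178,388),(-50,35,97)),('t',T(335,418),(-50,-35,97)),('t',T(198,272),(0,35,97)),('t',T(352,302),(0,-35,97)),
('t',T(163,42),(105,75,84.5)),('t',T(440,94),(105,-75,84.5)),('t',T(365,553),(-105,-75,84.5)),('t',T(88,496),(-105,75,84.5)),
('s',S(138,208),(-50,-35,97)),('s',S(172,290),(0,-35,97)),('s',S(292,145),(-50,35,97)),('s',S(328,228),(0,35,97)),
('s',S(60,165),(-105,-75,84.5)),('s',S(315,62),(-105,75,84.5)),('s',S(490,395),(105,75,84.5)),('s',S(170,545),(105,-75,84.5))]
def res(p):
    return np.array([proj('x',Rz(p[2])@np.array(X)+[p[0],p[1],0],PT if n=='t' else PS)[0]-uv for n,uv,X in L]).ravel()
r=least_squares(res,[550,-300,-.2],loss='soft_l1');print(r.x,r.cost);print(np.round(res(r.x).reshape(-1,2),1).tolist())
# tube ends lying
for uv in (T(165,150),T(425,203)): print((Rz(-r.x[2])@(at_z('top',uv,109)-[r.x[0],r.x[1],0])))
qe=solve_ik([638.3,255.2,290],down(3.052)); print(qe)
qe=np.array(qe); qe[6]-=2.88; 
manip.goto_joints(list(qe)); st(); print(manip.read_tool_rot(),down(.172))
p=eyes.camera_params('wrist'); im=eyes.camera('wrist'); cv2.imwrite('pics/w1.png',im[:,:,::-1]); json.dump({k:np.array(v).tolist() for k,v in p.items()},open('w1.json','w'))
E
```

```text
[ 5.56372321e+02 -2.86720708e+02 -1.81080656e-01] 40.12837189230781
[[-0.7, -0.6], [-1.0, -0.5], [-0.9, 0.2], [-0.8, 0.2], [-4.8, -2.3], [3.9, -0.0], [4.3, 0.4], [-5.7, -0.8], [-0.5, -0.4], [-1.5, 0.1], [-0.9, -0.0], [-1.2, -0.7], [-6.6, 1.1], [4.6, -2.5], [1.8, -1.6], [-5.7, 1.8]]
[ 49.22026668  58.76005688 109.        ]
[ 48.44967996 -58.35150499 109.        ]
[-0.30839486  0.57238017 -0.21694653  1.35956394  0.1243364   1.22288598
  2.5178139 ]
t 2.17 p [637.4 257.  289.9] q [-0.31   0.572 -0.218  1.36   0.124  1.223 -0.362] F [ 0.8 -0.3  0.8] g 0.998
[-0.06141462  0.70460159  0.06198976  0.70421738] [-0.06073625  0.70449351  0.06073625  0.70449351]
```

```bash
ls pics
```

```text
s_car.png
s_rock.png
scene0.png
t_car.png
t_right.png
t_rock.png
top0.png
w1.png
wrist0.png
```

View pics/w1.png

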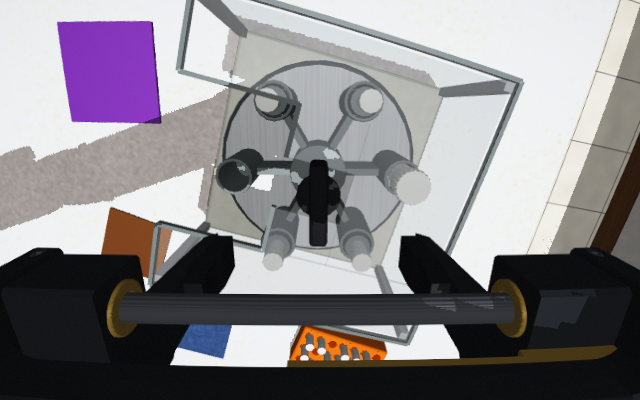

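The wrist view shows the carousel below, with the wide cap at (412,186), the empty bay at (237,172) and the black grip bar at (318,160)-(318,245). The slim tubes are the four small caps. I'll refine the axis from a crop.

```bash
python3 - <<'E'
from h import *
im=cv2.imread('pics/w1.png')[:,:,::-1]
crop(im,200,50,450,280,3.1,'w1c')
crop(im,290,140,350,260,5,'w1g')
E
```

```text
(no output)
```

View pics/w1c.png

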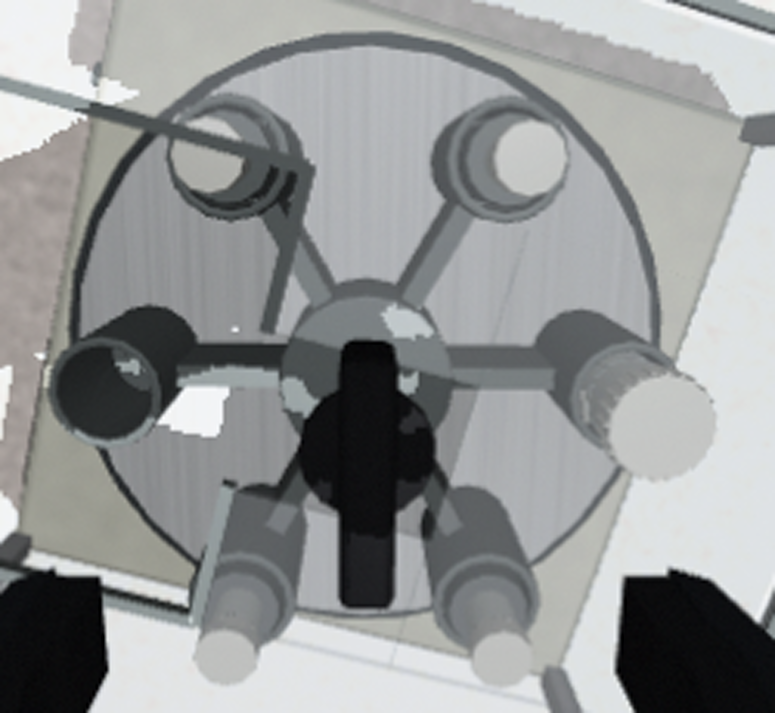

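View pics/w1g.png

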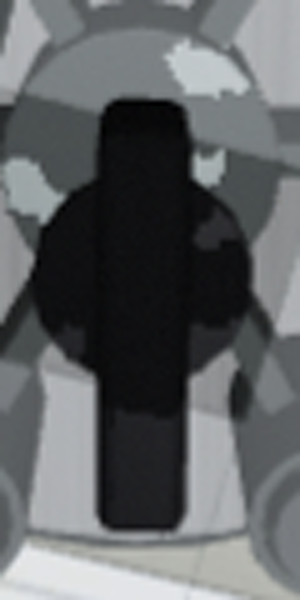

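```bash
cat > fw.py <<'E'
from h import *
from scipy.optimize import least_squares
def Rz(a): return np.array([[np.cos(a),-np.sin(a),0],[np.sin(a),np.cos(a),0],[0,0,1]])
b=lambda k,r,z:(-r*np.cos(k*np.pi/3),-r*np.sin(k*np.pi/3),z)
def fit(L,x0,cols=None):
    f=lambda p:np.array([proj('x',Rz(p[2])@np.array(X)+[p[0],p[1],0],P)[0]-uv for P,uv,X in L]).ravel()
    r=least_squares(f,x0,loss='soft_l1'); print(np.round(r.x,3),r.cost); print(np.round(f(r.x).reshape(-1,2),1).tolist()); return r.x
E
python3 - <<'E'
from fw import *
W=json.load(open('w1.json')); W={k:np.array(v) for k,v in W.items()}; W['k1']=float(W['k1'])
c=lambda x,y:(200+x/3.1,50+y/3.1)
L=[(W,c(663,425),b(0,90,160)),(W,c(105,390),b(3,90,120)),(W,c(208,152),b(-2,90,162)),(W,c(532,157),b(-1,90,162)),(W,c(227,657),b(2,90,162)),(W,c(502,657),b(1,90,162))]
G=[(W,(318.5,160.4),(0,-32,222)),(W,(318.5,245.6),(0,32,222))]
fit(L,[638,255,3.31]);fit(G,[638,255,3.31]);fit(L+G,[638,255,3.31])
# housing corners: front-left top etc
PT,PS=eyes.camera_params('top'),eyes.camera_params('scene')
T=lambda x,y:(410+x/5.4,160+y/5.4); S=lambda x,y:(155+x/5,230+y/5)
A=[(PT,T(178,388),(-50,35,97)),(PT,T(335,418),(-50,-35,97)),(PT,T(198,272),(0,35,97)),(PT,T(352,302),(0,-35,97))]
B=[(PS,S(138,208),(-50,-35,97)),(PS,S(172,290),(0,-35,97)),(PS,S(292,145),(-50,35,97)),(PS,S(328,228),(0,35,97))]
fit(A,[556,-286,-.18]);fit(B,[556,-286,-.18]);fit(A+B,[556,-286,-.18])
T=lambda x,y:(150+x/3.6,95+y/3.6); S=lambda x,y:(320+x/4.5,120+y/4.5)
h=[(PT,T(98,46),(135,135,178)),(PT,T(515,85),(135,-135,178)),(PT,T(36,465),(-135,135,178)),
(PS,S(378,465),(135,-135,178)),(PS,S(735,265),(135,135,178)),(PS,S(390,45),(-135,135,178)),(PS,S(62,190),(-135,-135,178))]
fit(h,[638,255,-.09])
E
```

```text
[640.206 258.612   3.307] 673.9665338980091
[[0.5, 0.4], [-0.6, 0.4], [5.5, 163.0], [-9.2, 162.1], [-6.4, -163.1], [9.8, -162.1]]
[639.478 261.446   3.318] 1.0545573943215396
[[0.0, 0.9], [-0.0, -1.4]]
[639.8   259.814   3.31 ] 678.11851250829
[[0.5, -1.1], [-0.9, -0.5], [5.4, 162.0], [-9.2, 160.9], [-6.9, -164.5], [9.5, -163.7], [0.4, 3.3], [-0.3, 0.6]]
[ 5.56006e+02 -2.88698e+02 -1.77000e-01] 0.29748728378324163
[[0.2, -0.3], [-0.1, -0.4], [-0.1, 0.4], [0.0, 0.3]]
[ 5.58389e+02 -2.85062e+02 -1.75000e-01] 0.4056022877235006
[[0.5, -0.1], [-0.3, 0.4], [0.0, 0.1], [-0.1, -0.5]]
[ 5.56951e+02 -2.86796e+02 -1.79000e-01] 3.548772357114746
[[-0.7, -0.8], [-0.9, -0.8], [-0.9, -0.0], [-0.8, -0.0], [-0.4, -0.1], [-1.4, 0.4], [-0.8, 0.1], [-1.1, -0.5]]
[ 6.39150e+02  2.56272e+02 -9.20000e-02] 3.5782003628008354
[[-0.6, -0.3], [-0.8, -0.9], [-0.7, -0.3], [-0.7, 1.0], [-0.7, 0.3], [-0.2, -0.2], [-2.2, -0.4]]
```

```bash
python3 - <<'E'
from fw import *
W=json.load(open('w1.json')); W={k:np.array(v) for k,v in W.items()}; W['k1']=float(W['k1'])
c=lambda x,y:(200+x/3.1,50+y/3.1)
L=[(W,c(663,425),b(0,90,160)),(W,c(105,390),b(3,90,120)),(W,c(208,152),b(2,90,162)),(W,c(532,157),b(1,90,162)),(W,c(227,657),b(-2,90,162)),(W,c(502,657),b(-1,90,162))]
G=[(W,(318.5,160.4),(0,32,222)),(W,(318.5,245.6),(0,-32,222))]
fit(L,[638,255,3.31]);fit(G,[638,255,3.31]);fit(L+G,[638,255,3.31])
print(proj('x',[[638.3,258,195],[638.3,258,222]],W))
E
```

```text
[640.251 258.682   3.307] 1.4054441367822703
[[0.6, 0.3], [-0.6, 0.4], [-0.3, -0.2], [0.2, -0.9], [-0.6, 0.0], [0.5, 0.8]]
[650.692 198.614   3.318] 153.5567917019679
[[0.0, 153.7], [-0.0, -1.6]]
[640.157 258.625   3.308] 167.19208006769387
[[0.5, 0.3], [-0.7, 0.4], [-0.4, -0.1], [0.1, -0.8], [-0.7, 0.1], [0.5, 0.8], [-0.2, 87.3], [0.7, -80.2]]
[[316.15269272 197.89788609]
 [316.10751945 208.61887901]]
```

```bash
python3 - <<'E'
from h import *
st()
manip.movel([639.5,257.5,196],rate=150); st()
manip.hold(0.2); st()
set_gripper(0.0,8); st(); manip.hold(0.2); st(); print(manip.read_moment())
im=eyes.camera('wrist'); cv2.imwrite('pics/w2.png',im[:,:,::-1])
E
```

```text
t 2.23 p [637.4 256.9 289.9] q [-0.31   0.572 -0.218  1.36   0.124  1.223 -0.362] F [-0.   0.2 -0.7] g 1.001
t 3.0 p [640. 258. 197.] q [-0.314  0.656 -0.21   1.447  0.147  1.052 -0.382] F [-0.2 -0.2  0.6] g 0.996
t 3.2 p [640.1 257.8 197.3] q [-0.314  0.656 -0.21   1.447  0.147  1.052 -0.382] F [-0.5  0.4  0.3] g 1.0
t 4.31 p [638.7 257.4 195.9] q [-0.314  0.657 -0.21   1.449  0.147  1.053 -0.382] F [-4.2 -0.7  3. ] g 0.158
t 4.51 p [638.8 257.4 195.9] q [-0.314  0.657 -0.21   1.449  0.147  1.053 -0.382] F [-4.6 -0.9  3.5] g 0.163
[-0.41135612  1.17243765 -0.06681912]
```

View pics/w2.png

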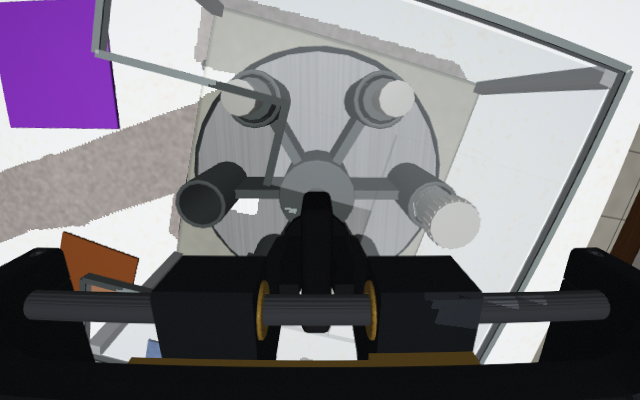

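```bash
python3 - <<'E'
from h import *
manip.movel([638.5,257.4,196],rate=20); st()
q=np.array(manip.read_joint_pos()); q[6]+=0.785; manip.goto_joints(list(q)); st()
manip.hold(.1); q[6]+=0.785; manip.goto_joints(list(q)); st(); manip.hold(.15); st()
E
```

```text
t 4.81 p [638.8 257.4 195.9] q [-0.314  0.656 -0.21   1.451  0.147  1.05  -0.382] F [-0.8 -0.3 -0.2] g 0.158
t 5.58 p [639.  257.5 196. ] q [-0.314  0.656 -0.21   1.451  0.147  1.05   0.401] F [-0.5  0.5  0.6] g 0.158
t 6.46 p [639.  257.8 196. ] q [-0.314  0.656 -0.21   1.451  0.147  1.049  1.185] F [ 1.2  2.3 -2.1] g 0.156
t 6.61 p [639.  257.8 196. ] q [-0.314  0.656 -0.21   1.451  0.147  1.049  1.186] F [ 2.4  2.5 -2.3] g 0.156
```

```bash
python3 - <<'E'
from h import *
q=np.array(manip.read_joint_pos()); q[6]=2.50; manip.goto_joints(list(q)); st()
p=eyes.camera_params('wrist'); im=eyes.camera('wrist'); cv2.imwrite('pics/w3.png',im[:,:,::-1]); json.dump({k:np.array(v).tolist() for k,v in p.items()},open('w3.json','w'))
im=eyes.camera('top');cv2.imwrite('pics/top3.png',im[:,:,::-1]);crop(im,150,95,310,255,3.6,'t3_car')
im=eyes.camera('scene');cv2.imwrite('pics/scene3.png',im[:,:,::-1]);crop(im,320,120,490,265,4.5,'s3_car')
E
```

```text
t 7.8 p [638.7 258.1 196. ] q [-0.314  0.656 -0.21   1.451  0.147  1.049  2.499] F [-0.2  2.1 -0.8] g 0.158
```

View pics/w3.png

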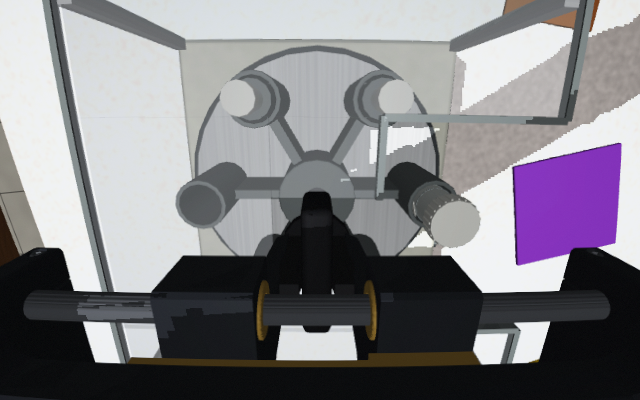

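View pics/t3_car.png

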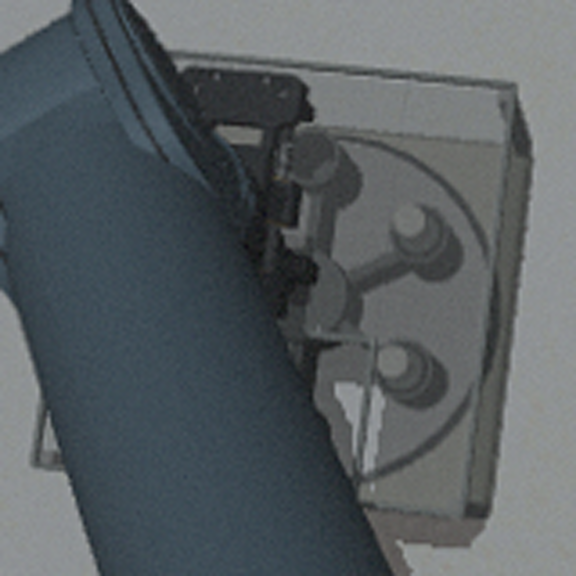

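View pics/s3_car.png

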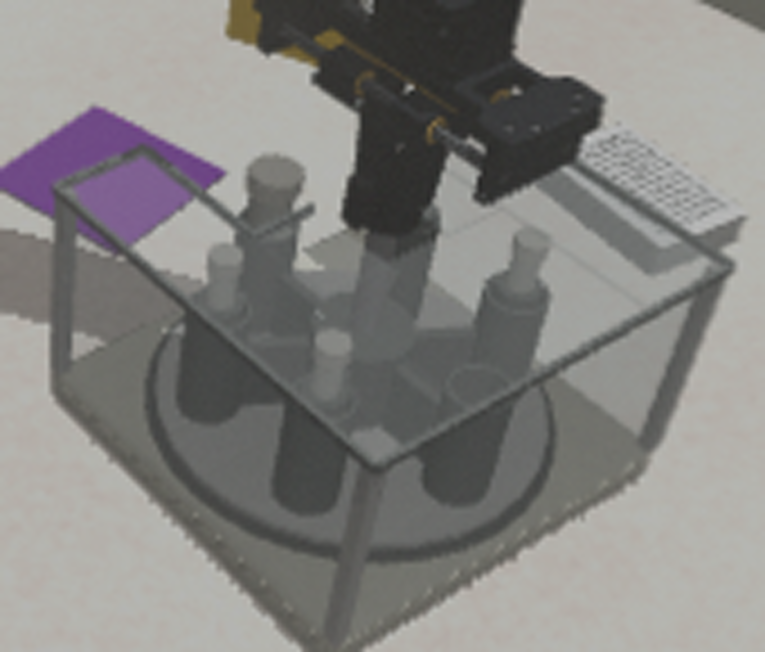

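```bash
python3 - <<'E'
from h import *
im=cv2.imread('pics/w3.png')[:,:,::-1]; crop(im,160,20,480,260,2.4,'w3a'); crop(im,360,80,600,340,2.2,'w3b')
E
```

```text
(no output)
```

View pics/w3a.png

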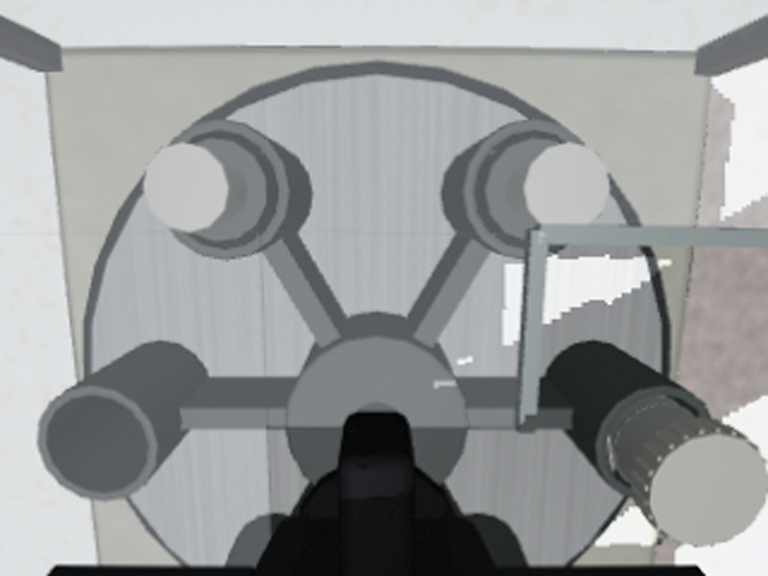

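View pics/w3b.png

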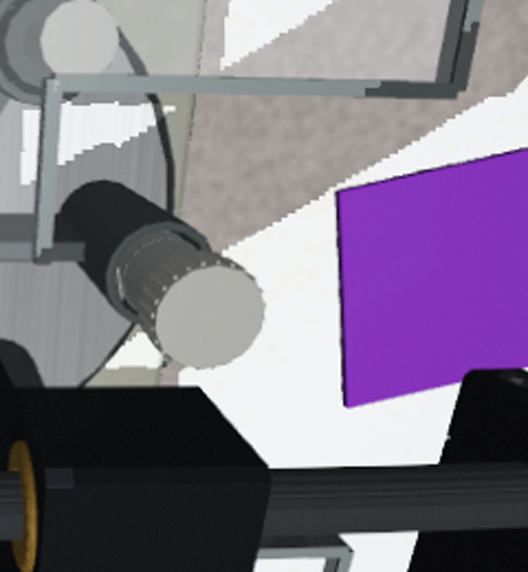

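```bash
python3 - <<'E'
from fw import *
W=json.load(open('w3.json')); W={k:np.array(v) for k,v in W.items()}; W['k1']=float(W['k1'])
c=lambda x,y:(160+x/2.4,20+y/2.4); d=lambda x,y:(360+x/2.2,80+y/2.2)
L=[(W,c(709,489),b(0,90,160)),(W,c(98,441),b(3,90,120)),(W,c(187,187),b(-1,90,162)),(W,c(567,187),b(-2,90,162))]
L2=[(W,c(709,489),b(0,90,160)),(W,c(98,441),b(3,90,120)),(W,c(187,187),b(2,90,162)),(W,c(567,187),b(1,90,162))]
fit(L,[639,258,-.09]);fit(L2,[639,258,-.09])
for nm,p,q,z in (('base',c(62,48),c(700,51),25),('slot',d(50,75),d(440,84),178),('slot2',d(50,92),d(435,97),178),('base side L',c(48,75),c(98,545),25)):
    P,Q=at_z('x',p,z,W),at_z('x',q,z,W); v=Q-P; print(nm,P,Q,np.arctan2(v[1],v[0]),np.linalg.norm(v))
PT=eyes.camera_params('top')
for p,q in (((98,46),(515,85)),((98,46),(36,465)),((145,478),(355,500))):
    T=lambda u:(150+u[0]/3.6,95+u[1]/3.6)
    P,Q=at_z('top',T(p),178),at_z('top',T(q),178); v=Q-P; print(P,Q,np.arctan2(v[1],v[0]))
print(W['rvec'],R.from_quat(manip.read_tool_rot()).as_matrix())
E
```

```text
[ 6.39660e+02  2.55843e+02 -9.30000e-02] 739.1534071284427
[[1.1, -0.8], [-1.9, -1.2], [141.4, 228.1], [-143.7, 227.6]]
[ 6.39563e+02  2.57670e+02 -8.90000e-02] 3.7703003029275175
[[1.2, 1.3], [-1.3, 1.5], [-1.1, -0.6], [0.9, -0.5]]
base [752.14778161 112.71079591  25.        ] [499.2003572  136.15227836  25.        ] 3.0491832592854005 254.0313024382109
slot [599.53168051 191.73079856 178.        ] [503.93828085 200.9901316  178.        ] 3.045032248500787 96.04078980427602
slot2 [599.65316891 195.65099316 178.        ] [504.85083289 204.04480578 178.        ] 3.0532827919509766 95.17320529362341
base side L [759.73645747 122.00017487  25.        ] [779.23723335 327.97626991  25.        ] 1.4764027363235412 206.89715316304736
[785.0855591  376.96641264 178.        ] [759.04301031 107.65130311 178.        ] -1.6671957785015923
[785.0855591  376.96641264 178.        ] [516.32955382 401.27771209 178.        ] 3.05137955529713
[509.63932934 331.03652624 178.        ] [498.61930458 199.43206849 178.        ] -1.6543373888221953
[-0.13671844 -3.09200816 -0.45608397] [[ 7.41984151e-04 -8.74400979e-02 -9.96169503e-01]
 [ 1.10402860e-03 -9.96169098e-01  8.74408847e-02]
 [-9.99999115e-01 -1.16467937e-03 -6.42605314e-04]]
```

```bash
cat >> h.py <<'E'
def tool(x,z):
    x=np.array(x,float);x/=np.linalg.norm(x);z=np.array(z,float);z-=x*(x@z);z/=np.linalg.norm(z)
    return R.from_matrix(np.c_[x,np.cross(z,x),z]).as_quat()
def mat_pose(g,psi,th,flip):
    # tool pointing azimuth psi, th below horizontal, jaws horizontal; grasp point g
    hx=np.array([np.cos(psi),np.sin(psi),0]); x=np.cos(th)*hx-np.sin(th)*np.array([0,0,1]); z=np.cross([0,0,1],hx)*flip
    return np.array(g)+18.7*x, tool(x,z), x, z
def rock_pose(g,tz,th,flip):
    # tube z axis along tz (horizontal). rotate mat tool frame: hx->down
    tz=np.array(tz,float); hx=np.array([0,0,-1.]); x=np.cos(th)*hx-np.sin(th)*tz; z=np.cross(tz,hx)*flip
    return np.array(g)+18.7*x, tool(x,z), x, z
E
python3 - <<'E'
from h import *
W=json.load(open('w3.json')); c=-cv2.Rodrigues(np.array(W['rvec']))[0].T@np.array(W['tvec']); M=R.from_quat(manip.read_tool_rot()).as_matrix()
print('cam in tool',M.T@(c-manip.read_eef_pos()))
for phi in (1.48,-1.66): print(phi,np.round(solve_ik([549.4,266.1,131],down(phi)) ,2), np.round(solve_ik([549.4,266.1,280],down(phi)) ,2),np.round(solve_ik([489.6,-73,92],down(phi)) ,2))
yr=np.array([.177,.984,0])
n=[507.8,-278,117.5]
for th in (0,15,30,45):
  for fl in (1,-1):
    ok=[]
    for ps in range(-180,180,20):
        p,q,_,_=mat_pose([489.6,-73,64],np.radians(ps),np.radians(th),fl)
        s=solve_ik(p,q)
        if s is not None: ok.append((ps,np.round(s,1).tolist()))
    print(th,fl,'mat',[o[0] for o in ok])
    for sg in (1,-1):
        p,q,x,z=rock_pose(n,sg*yr,np.radians(th),fl); s=solve_ik(p,q); print('   rock',sg,None if s is None else np.round(s,2))
E
```

```text
cam in tool [-144.74666055   74.00473561   -1.22806506]
1.48 [-0.62  0.6   0.14  1.73 -0.11  0.81  1.04] [-0.62  0.43  0.13  1.61 -0.06  1.11  1.01] [-0.05  0.51  0.13  2.05 -0.12  0.59  1.64]
-1.66 [-1.21  0.91  1.09  1.77 -0.92  1.07 -1.45] [-1.23  0.66  1.09  1.65 -0.61  1.23 -1.66] [-0.72  0.83  1.09  2.08 -1.    0.89 -0.69]
0 1 mat [-140, -120, -100, -80, -60, -40, 20, 40, 60, 80, 100, 120]
   rock 1 [ 1.15  0.9  -1.08  1.78  0.92  1.06  2.68]
   rock -1 [-0.29  0.93  1.08  1.87 -0.99  1.01  1.07]
0 -1 mat [-140, -120, -100, -80, -60, -40, 0, 20, 40, 60, 80, 100, 120]
   rock 1 [-0.29  0.93  1.08  1.87 -0.99  1.01  1.07]
   rock -1 [ 1.15  0.9  -1.08  1.78  0.92  1.06  2.68]
15 1 mat [-140, -120, -100, -80, -60, -40, 40, 60, 80, 100, 120, 140]
   rock 1 [ 0.52  0.61 -0.32  1.87  0.66  0.77  2.73]
   rock -1 [-0.13  0.99  1.09  1.79 -1.13  1.29  1.22]
15 -1 mat [-140, -120, -100, -80, -60, -40, 40, 60, 80, 100, 120, 140]
   rock 1 [-0.44  0.93  1.08  1.92 -0.81  0.77  0.83]
   rock -1 [-0.13  0.99  1.09  1.79 -1.13  1.29 -1.92]
30 1 mat [-180, -160, -140, -120, -100, -80, -60, 40, 60, 80, 100, 120, 140, 160]
   rock 1 [0.03 0.64 0.15 1.92 0.69 0.72 2.56]
   rock -1 [ 0.09  0.98  0.9   1.69 -1.12  1.45  1.25]
30 -1 mat [-180, -160, -140, -120, -100, -80, -60, 40, 60, 80, 100, 120, 140, 160]
   rock 1 [-0.58  0.99  1.08  1.96 -0.55  0.62  0.49]
   rock -1 [ 0.01  1.1   1.08  1.7  -1.24  1.59 -1.82]
45 1 mat [-180, -160, -140, -120, -100, -80, -60, 40, 60, 80, 100, 120, 140, 160]
   rock 1 [-0.16  0.74  0.25  1.93  0.88  0.84  2.28]
   rock -1 [ 0.3   1.02  0.72  1.58 -1.11  1.61  1.26]
45 -1 mat [-180, -160, -140, -120, -100, -80, -60, 40, 60, 80, 100, 120, 140, 160]
   rock 1 [-0.7   1.12  1.08  1.96 -0.26  0.56  0.11]
   rock -1 [ 0.21  1.11  0.9   1.59 -1.22  1.73 -1.81]
```

```bash
python3 - <<'E'
from h import *
set_gripper(0.62); st()
manip.movel([638.8,258,262],rate=200)
manip.move_pose([549.4,266.1,262],down(1.48)); st()
manip.hold(.1)
p=eyes.camera_params('wrist'); im=eyes.camera('wrist'); cv2.imwrite('pics/w4.png',im[:,:,::-1]); json.dump({k:np.array(v).tolist() for k,v in p.items()},open('w4.json','w'));st()
im=eyes.camera('scene');crop(im,320,120,490,265,4.5,'s4_car')
E
```

```text
t 8.69 p [639.  257.8 196. ] q [-0.314  0.656 -0.21   1.451  0.147  1.049  2.5  ] F [ 0.1 -0.1  0. ] g 0.622
t 10.53 p [549.3 266.  261.4] q [-0.6    0.446  0.103  1.63  -0.05   1.069  0.998] F [ 0.2 -0.2 -0.1] g 0.618
t 10.68 p [549.5 265.9 261.7] q [-0.6    0.446  0.103  1.63  -0.051  1.069  0.998] F [0.1 1.  0.2] g 0.616
```

View pics/w4.png

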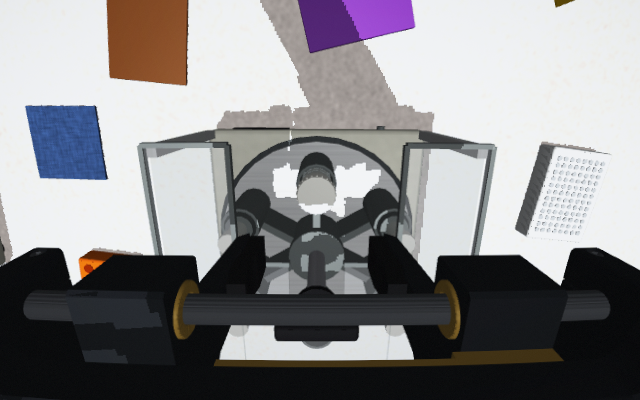

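View pics/s4_car.png

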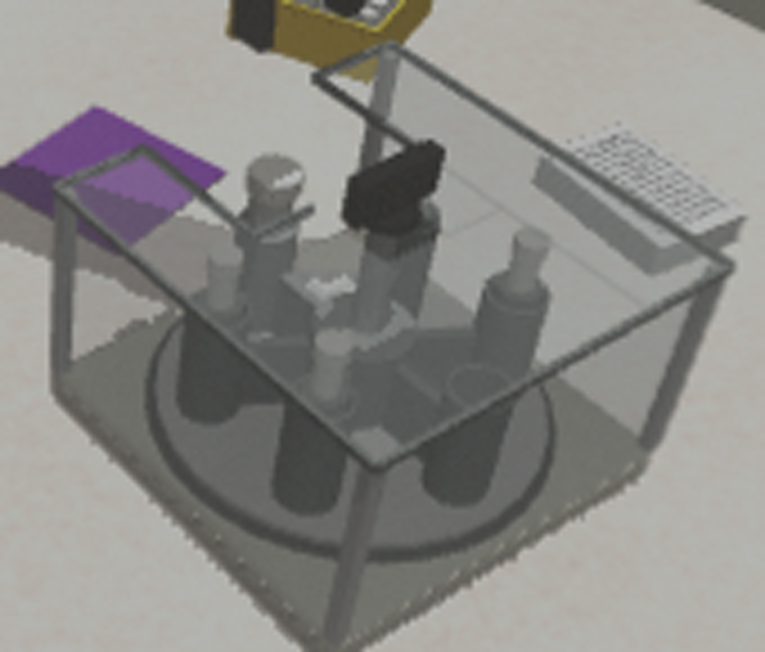

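```bash
python3 - <<'E'
from h import *
W=json.load(open('w4.json'));W={k:np.array(v) for k,v in W.items()}; W['k1']=float(W['k1'])
print(proj('x',[[549.4,266.1,160]],W)); crop(cv2.imread('pics/w4.png')[:,:,::-1],210,110,440,250,3.4,'w4c')
E
```

```text
[[316.19036203 195.07083425]]
```

View pics/w4c.png

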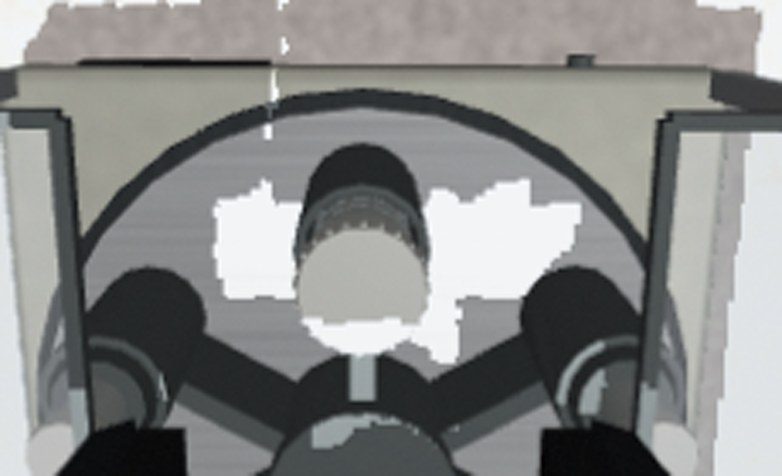

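```bash
python3 - <<'E'
from h import *
manip.movel([549.4,266.1,131],rate=130); st()
set_gripper(0.0,20); st(); manip.hold(.15);st()
if 0.3<manip.read_grip_width()<0.42:
    manip.movel([549.4,266.1,205],rate=80); st()
    manip.movel([549.4,266.1,285],rate=150); st()
    im=eyes.camera('scene');cv2.imwrite('pics/s5.png',im[:,:,::-1])
E
```

```text
t 11.89 p [550.  266.4 131.8] q [-0.587  0.599  0.086  1.731 -0.067  0.813  1.01 ] F [-1.  -0.4  0.2] g 0.621
t 12.37 p [549.7 266.2 131.4] q [-0.587  0.599  0.086  1.732 -0.067  0.812  1.01 ] F [0.  1.2 2.8] g 0.361
t 12.52 p [549.7 266.2 131.3] q [-0.587  0.599  0.086  1.732 -0.067  0.812  1.01 ] F [-0.7 -0.8  4.4] g 0.364
t 13.59 p [549.  265.9 204.4] q [-0.595  0.506  0.097  1.685 -0.057  0.955  1.003] F [-0.7  0.  -1.1] g 0.363
t 14.28 p [548.9 265.9 283.9] q [-0.603  0.425  0.106  1.606 -0.049  1.115  0.996] F [-0.5 -0.5 -0.4] g 0.362
```

View pics/s5.png

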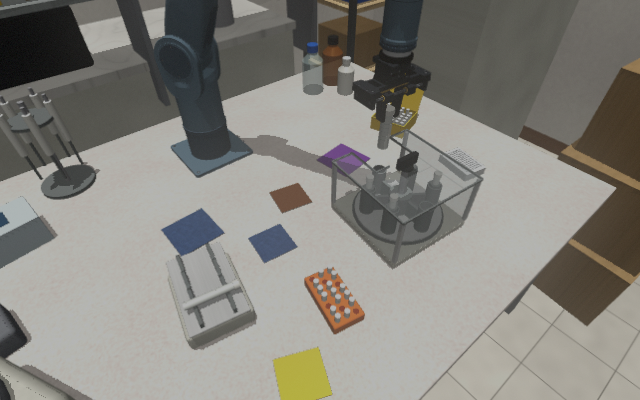

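```bash
python3 - <<'E'
from h import *
manip.move_pose([489.6,-73,285],down(1.48)); st()
manip.movel([489.6,-73,100],rate=150); st()
p=manip.read_eef_pos(); f0=manip.read_contact_force()[2]
z=100-0
for z in np.arange(97,87,-1.5):
    manip.movel([489.6,-73,float(z)],rate=30); f=manip.read_contact_force(); print(z,np.round(manip.read_eef_pos(),1),np.round(f,1))
    if f[2]-f0>4: break
im=eyes.camera('scene');cv2.imwrite('pics/s6.png',im[:,:,::-1]);crop(im,190,130,340,290,4,'s6c')
st()
E
```

```text
t 15.62 p [490.2 -71.6 284.9] q [-0.164  0.218  0.255  1.899 -0.064  1.031  1.6  ] F [ 0.2 -0.4 -1. ] g 0.368
t 17.01 p [490.2 -73.  100.7] q [-0.102  0.495  0.199  2.05  -0.165  0.609  1.689] F [-0.2 -0.2  0. ] g 0.359
97.0 [489.7 -73.   97.2] [-0.5 -0.4 -0.3]
95.5 [489.5 -73.   95.5] [-0.1 -0.5 -0.4]
94.0 [489.5 -73.   93.9] [ 0.2  0.2 -0.7]
92.5 [489.5 -73.   92.4] [ 0.3  0.5 -1.1]
91.0 [490.1 -73.2  91.3] [-0.7  0.2  3.1]
89.5 [491.5 -73.4  91.1] [-0.9 -0.2 16.4]
t 18.56 p [491.4 -73.4  91. ] q [-0.097  0.514  0.193  2.052 -0.171  0.587  1.694] F [-1.9  0.  16.6] g 0.359
```

View pics/s6c.png

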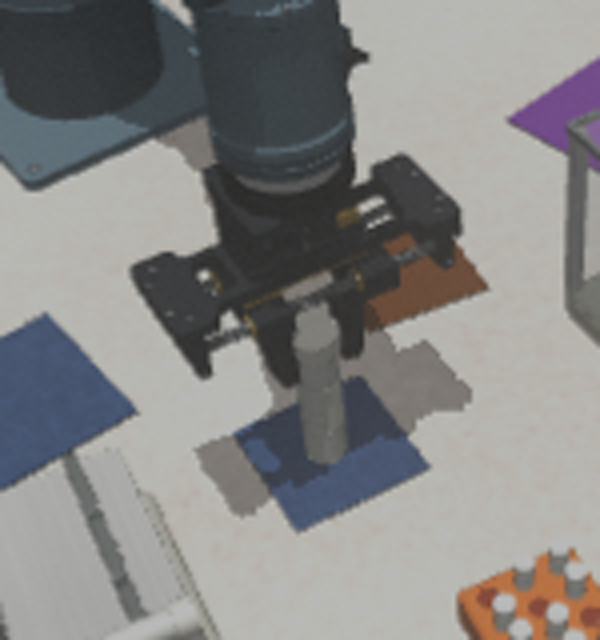

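```bash
python3 - <<'E'
from h import *
manip.movel([490,-73.2,91],rate=30); st()
set_gripper(0.62); manip.hold(.1)
manip.movel([490,-73.2,230],rate=150); st()
im=eyes.camera('top');crop(im,330,200,410,280,6,'t7')
im=eyes.camera('scene');cv2.imwrite('pics/s7.png',im[:,:,::-1]);crop(im,190,130,340,290,4,'s7c')
p=eyes.camera_params('wrist'); im=eyes.camera('wrist'); cv2.imwrite('pics/w7.png',im[:,:,::-1]); json.dump({k:np.array(v).tolist() for k,v in p.items()},open('w7.json','w'))
yr=np.array([.177,.984,0]); n=[507.8,-278,117.5]
for th in (15,20,30,40):
    for ps in (-60,-70,-80,-90,-100,-110,-120,-140):
        p,q,x,_=mat_pose([490,-73,66],np.radians(ps),np.radians(th),-1); s=solve_ik(p,q)
        s2=solve_ik(p-150*x,q)
        if s is not None: print(th,ps,np.round(s,2),None if s2 is None else np.round(s2,2))
E
```

```text
t 18.81 p [490.3 -73.3  91.2] q [-0.097  0.513  0.193  2.053 -0.17   0.59   1.694] F [-0.7 -0.6  4. ] g 0.36
t 20.5 p [489.4 -73.1 229.2] q [-0.153  0.288  0.252  1.962 -0.09   0.904  1.624] F [ 0.   0.5 -0.3] g 0.618
15 -60 [-0.85  1.12  0.25  2.21  1.43  1.06  1.43] [-1.01  0.98  0.04  2.19  1.11  1.27  1.56]
15 -70 [-0.78  1.09  0.21  2.09  1.23  1.12  1.6 ] [-0.91  0.99  0.03  2.02  0.99  1.36  1.7 ]
15 -80 [-0.7   1.09  0.17  1.98  1.07  1.21  1.72] [-0.83  1.02  0.03  1.86  0.89  1.45  1.8 ]
15 -90 [-0.63  1.1   0.14  1.86  0.94  1.31  1.81] [-0.75  1.06  0.03  1.69  0.79  1.56  1.88]
15 -100 [-0.55  1.12  0.11  1.74  0.82  1.42  1.86] [-0.66  1.11  0.03  1.52  0.72  1.68  1.93]
15 -110 [-0.47  1.14  0.09  1.62  0.72  1.53  1.89] [-0.57  1.17  0.02  1.34  0.65  1.8   1.97]
15 -120 [-0.42  1.18  0.1   1.51  0.61  1.62  1.92] [-0.5   1.23  0.06  1.17  0.56  1.91  2.  ]
15 -140 [-0.32  1.24  0.16  1.32  0.38  1.8   1.93] None
20 -60 [-0.83  1.05  0.26  2.24  1.46  0.98  1.46] [-0.97  0.88  0.04  2.23  1.13  1.21  1.61]
20 -70 [-0.76  1.03  0.21  2.12  1.25  1.05  1.63] [-0.89  0.9
[... 1395 characters left out ...]
  0.01  2.31  1.12  0.97  1.94]
40 -70 [-0.64  0.81  0.23  2.19  1.25  0.75  1.82] [-0.71  0.57  0.    2.17  0.96  1.06  2.  ]
40 -80 [-0.58  0.82  0.17  2.09  1.04  0.85  1.92] [-0.65  0.63 -0.01  2.02  0.84  1.16  2.04]
40 -90 [-0.51  0.84  0.13  1.99  0.89  0.96  1.97] [-0.59  0.69 -0.01  1.88  0.73  1.26  2.05]
40 -100 [-0.47  0.87  0.12  1.89  0.74  1.05  2.  ] [-0.52  0.75 -0.02  1.74  0.65  1.36  2.05]
40 -110 [-0.42  0.9   0.12  1.8   0.61  1.14  2.01] [-0.47  0.81  0.    1.61  0.55  1.46  2.05]
40 -120 [-0.38  0.93  0.14  1.71  0.5   1.23  2.01] [-0.42  0.87  0.03  1.48  0.46  1.55  2.03]
40 -140 [-0.3   0.99  0.17  1.56  0.28  1.38  1.96] [-0.32  0.98  0.11  1.25  0.27  1.71  1.98]
```

View pics/w7.png

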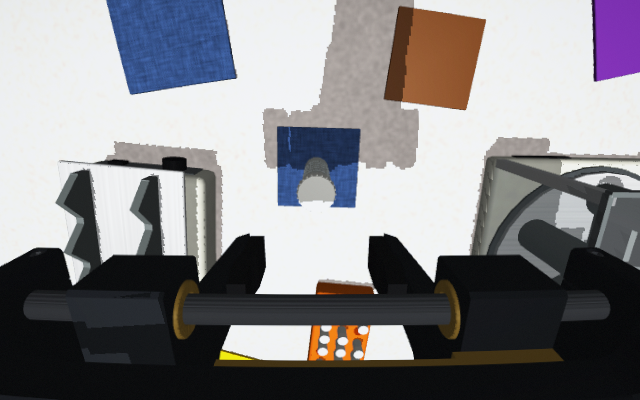

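View pics/s7c.png

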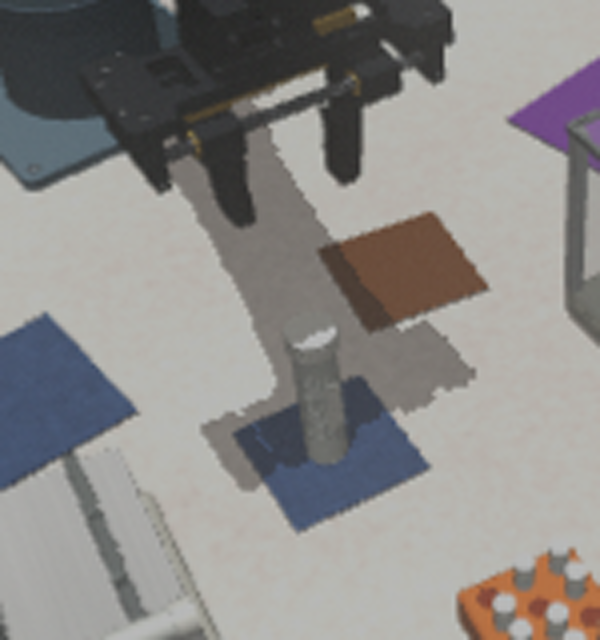

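The tube stands upright on the smaller blue mat: its cap is at (316,190) inside mat pixels 278–360 × 127–208 in the wrist view. Next I'll plan the regrip and laying poses.

```bash
python3 - <<'E'
from h import *
yr=np.array([.177,.984,0]); n=np.array([507.8,-278,117.5])
for th in (0,15,30,40,50):
  for sg in (1,-1):
    p,q,x,_=rock_pose(n,sg*yr,np.radians(th),-1); s=solve_ik(p,q); s2=solve_ik(p+[0,0,120],q); print(th,sg,None if s is None else np.round(s,2),None if s2 is None else np.round(s2,2))
E
```

```text
0 1 [ 0.03  0.67  0.54  1.85 -0.48  0.76  0.65] [-0.04  0.5   0.63  1.78 -0.35  0.98  0.55]
0 -1 [ 1.15  0.9  -1.08  1.78  0.92  1.06  2.68] [-0.31  0.69  1.09  1.79 -0.69  1.1  -2.29]
15 1 [-0.18  0.69  0.64  1.91 -0.22  0.62  0.33] [-0.23  0.49  0.68  1.84 -0.06  0.85  0.25]
15 -1 [-0.13  0.99  1.09  1.79 -1.13  1.29 -1.92] [-0.15  0.76  1.09  1.72 -0.89  1.36 -2.1 ]
30 1 [-0.38  0.77  0.73  1.95  0.07  0.56 -0.05] [-0.41  0.55  0.76  1.89  0.22  0.8  -0.07]
30 -1 [ 0.01  1.1   1.08  1.7  -1.24  1.59 -1.82] [ 0.    0.88  1.09  1.64 -1.05  1.64 -1.97]
40 1 [-0.52  0.88  0.81  1.95  0.19  0.56 -0.24] [-0.5   0.61  0.78  1.92  0.4   0.81 -0.29]
40 -1 [ 0.17  1.06  0.9   1.62 -1.19  1.64 -1.83] [ 0.09  0.96  1.09  1.59 -1.15  1.82 -1.91]
50 1 [-0.58  0.97  0.81  1.95  0.38  0.62 -0.5 ] [-0.55  0.68  0.76  1.93  0.57  0.85 -0.5 ]
50 -1 [ 0.24  1.16  0.9   1.55 -1.26  1.82 -1.8 ] [ 0.24  0.95  0.9   1.54 -1.14  1.88 -1.93]
```

```bash
python3 - <<'E'
from h import *
manip.movel([440,15,262],rate=200); st()
p,q,x,z=mat_pose([490.2,-73.2,62.5],np.radians(-60),np.radians(15),-1)
manip.move_pose(p-130*x,q); st(); print(p-130*x,x)
set_gripper(0.8)
im=eyes.camera('scene');cv2.imwrite('pics/s8.png',im[:,:,::-1])
P=eyes.camera_params('wrist'); im=eyes.camera('wrist'); cv2.imwrite('pics/w8.png',im[:,:,::-1]); json.dump({k:np.array(v).tolist() for k,v in P.items()},open('w8.json','w'))
print(proj('x',[[490.2,-73.2,4],[490.2,-73.2,120],[490.2,-73.2,62.5]],P), p)
E
```

```text
t 21.33 p [440.2  14.3 261.8] q [-0.314  0.143  0.197  2.049 -0.034  0.953  1.381] F [ 0.2  0.5 -0.6] g 0.619
t 22.46 p [436.8  18.7  91.9] q [-0.891  0.996 -0.034  2.19   1.195  1.32   1.515] F [-0.7  0.2 -0.6] g 0.619
[436.44622777  19.90426461  91.30655972] [ 0.48296291 -0.8365163  -0.25881905]
[[317.43262753 243.61208438]
 [317.69933685 128.82068436]
 [317.55418596 192.24587709]] [499.23140648 -88.84285488  57.66008386]
```

View pics/s8.png

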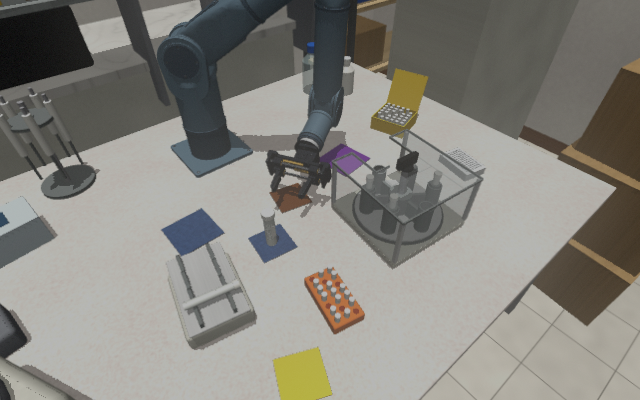

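View pics/w8.png

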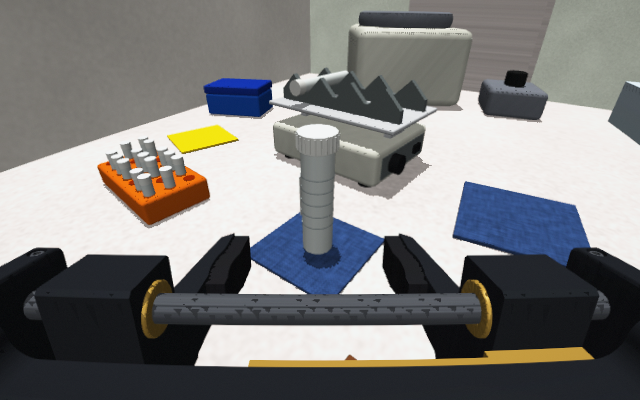

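The wrist view shows the tube upright on the blue mat, centred between the fingers at (318,185), which matches the projection. I'll approach and grip.

```bash
python3 - <<'E'
from h import *
p,q,x,z=mat_pose([490.2,-73.2,62.5],np.radians(-60),np.radians(15),-1)
manip.movel(p.tolist(),rate=110); st(); print(p)
set_gripper(0.0,22); manip.hold(.15); st()
M=R.from_quat(manip.read_tool_rot()).as_matrix(); print('grasp pt',manip.read_eef_pos()-18.7*M[:,0])
w=manip.read_grip_width()
if .27<w<.38:
    manip.movel((p+[0,0,140]).tolist(),rate=120); st()
    im=eyes.camera('scene');cv2.imwrite('pics/s9.png',im[:,:,::-1]); crop(im,190,100,340,260,3.7,'s9c')
yr=np.array([.177,.984,0]); n=np.array([507.8,-278,117.5])
P,Q,_,_=rock_pose(n,yr,np.radians(15),-1); print(solve_ik(P+[0,0,120],Q))
E
```

```text
t 24.32 p [499.2 -88.2  57.5] q [-0.722  1.095  0.113  2.2    1.479  1.191  1.426] F [ 0.2 -0.5 -0.4] g 0.803
[499.23140648 -88.84285488  57.66008386]
t 25.2 p [499.2 -88.9  57.7] q [-0.721  1.095  0.114  2.2    1.479  1.191  1.426] F [-0.7 -0.1 -0.8] g 0.311
grasp pt [490.17488514 -73.22733698  62.5034679 ]
t 26.52 p [499.1 -88.8 197.2] q [-0.742  0.738  0.149  2.31   1.423  1.223  1.688] F [-0.6 -0.2  1.1] g 0.315
[-0.25672899  0.50371426  0.72709912  1.84454322 -0.09479569  0.85020571
  0.27822832]
```

View pics/s9c.png

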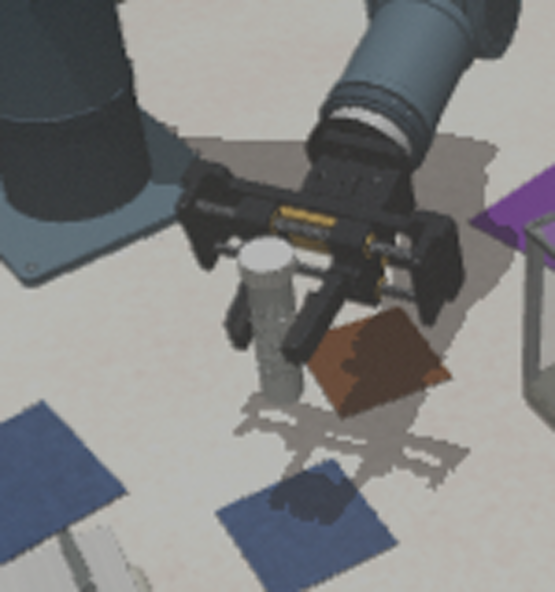

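```bash
python3 - <<'E'
from fw import *
PT,PS=eyes.camera_params('top'),eyes.camera_params('scene')
T=lambda x,y:(150+x/3.6,95+y/3.6); S=lambda x,y:(320+x/4.5,120+y/4.5)
t=[(PT,T(266,143),b(0,90,160)),(PT,T(313,425),b(3,90,120)),
(PT,T(391,190),b(-1,90,162)),(PT,T(412,327),b(-2,90,162)),(PT,T(173,365),b(2,90,162)),(PT,T(157,230),b(1,90,162))]
s=[(PS,S(520,313),b(0,90,160)),(PS,S(372,342),b(-1,90,162)),(PS,S(238,277),b(-2,90,162)),(PS,S(514,210),b(1,90,162))]
fit(t,[639,258,3.31]);fit(s,[639,258,3.31])
im=cv2.imread('pics/w7.png')[:,:,::-1]; crop(im,30,130,240,290,3.7,'w7r')
E
```

```text
[637.756 253.656   3.311] 1.3313905914467539
[[-0.1, -0.3], [0.4, -0.3], [0.8, -0.1], [0.3, 0.5], [-0.7, 0.6], [-0.8, -0.3]]
[635.414 260.855   3.305] 0.6689448859160545
[[-0.3, -0.1], [0.4, 0.9], [-0.2, -0.6], [0.1, -0.1]]
```

View pics/w7r.png

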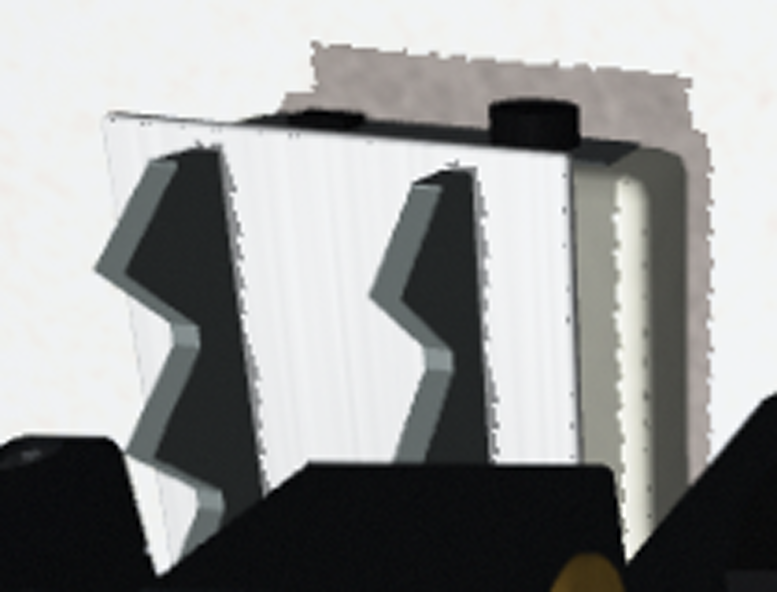

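```bash
python3 - <<'E'
from fw import *
W=json.load(open('w7.json'));W={k:np.array(v) for k,v in W.items()}; W['k1']=float(W['k1'])
c=lambda x,y:(30+x/3.7,130+y/3.7)
L=[(W,c(440,359),(-50,35,99.5)),(W,c(186,337),(-50,-35,99.5)),(W,c(208,503),(0,-35,99.5)),(W,c(111,270),(-75,-35,122)),(W,c(386,297),(-75,35,122)),(W,c(142,455),(-25,-35,122))]
r=fit(L,[557,-287,-.177]); print(Rz(r[2])@[-50,0,0]+[r[0],r[1],0])
fit(L[:3],[557,-287,-.177]);fit(L[3:],[557,-287,-.177])
W8=json.load(open('w8.json'));W8={k:np.array(v) for k,v in W8.items()}; W8['k1']=float(W8['k1'])
print(proj('x',[Rz(r[2])@np.array(a)+[r[0],r[1],0] for *_,a in L],W8)); crop(cv2.imread('pics/w8.png')[:,:,::-1],260,60,450,180,4,'w8r')
E
```

```text
[ 5.57672e+02 -2.83962e+02 -1.85000e-01] 1.9704224681263864
[[0.2, -0.0], [0.4, -0.7], [1.0, -1.0], [-0.6, 0.5], [-0.0, 0.4], [-0.9, 0.4]]
[ 508.52217061 -274.77875504    0.        ]
[ 5.58202e+02 -2.84596e+02 -1.82000e-01] 0.417305487559096
[[-0.4, 0.4], [-0.1, -0.1], [0.6, -0.4]]
[ 5.57317e+02 -2.83097e+02 -1.81000e-01] 0.21045928844674955
[[-0.1, 0.2], [0.5, -0.2], [-0.3, 0.1]]
[[366.52343398 102.54515118]
 [393.33547121  92.86136413]
 [363.38902096  87.61274112]
 [412.27122776  78.66655904]
 [386.15647083  87.07202534]
 [379.47573844  73.94883169]]
```

View pics/w8r.png

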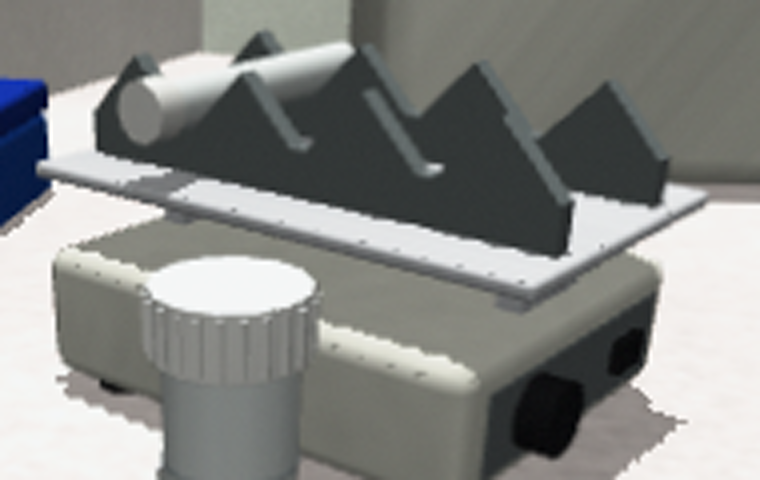

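```bash
python3 - <<'E'
from fw import *
def ld(f):
    W=json.load(open(f));W={k:np.array(v) for k,v in W.items()}; W['k1']=float(W['k1']);return W
W,W8=ld('w7.json'),ld('w8.json')
c=lambda x,y:(30+x/3.7,130+y/3.7); e=lambda x,y:(260+x/4,60+y/4)
L=[(W,c(440,359),(-50,35,99.5)),(W,c(186,337),(-50,-35,99.5)),(W,c(208,503),(0,-35,99.5)),(W,c(111,270),(-75,-35,122)),(W,c(386,297),(-75,35,122)),(W,c(142,455),(-25,-35,122))]
M=[(W8,e(430,170),(-50,35,99.5)),(W8,e(302,147),(0,35,99.5)),(W8,e(608,84),(-75,-35,122)),(W8,e(482,65),(-25,-35,122)),(W8,e(507,113),(-75,35,122)),(W8,e(249,76),(25,35,122))]
fit(M,[557,-287,-.177]);r=fit(L+M,[557,-287,-.177]); print(Rz(r[2])@[-50,0,0]+[r[0],r[1],0])
E
```

```text
[ 5.54705e+02 -2.79853e+02 -1.92000e-01] 4.96341331385391
[[-0.3, 1.1], [-0.1, 0.3], [1.7, -1.5], [0.1, -1.6], [0.3, -0.2], [-1.1, -1.9]]
[ 5.57302e+02 -2.83846e+02 -1.83000e-01] 8.972827848353433
[[0.2, -0.4], [0.3, -1.0], [1.0, -1.2], [-0.7, 0.2], [-0.1, -0.1], [-1.0, 0.1], [-0.7, 0.1], [-0.3, -0.5], [0.5, -2.3], [-0.8, -2.3], [-0.2, -1.1], [-1.3, -2.5]]
[ 508.13851655 -274.73817236    0.        ]
```

```bash
python3 - <<'E'
from h import *
yaw=-.181; yr=np.array([-np.sin(yaw),np.cos(yaw),0]); n=np.array([508.2,-275.3,117.5])
P,Q,_,_=rock_pose(n,yr,np.radians(15),-1)
p0=manip.read_eef_pos(); manip.movel([p0[0],p0[1],p0[2]+30],rate=150)
manip.move_pose((P+[0,0,110]),Q); st()
manip.movel((P+[0,0,70]).tolist(),rate=120); manip.hold(.15);st(); print(P+[0,0,70])
Pm=eyes.camera_params('wrist'); im=eyes.camera('wrist'); cv2.imwrite('pics/w10.png',im[:,:,::-1]); json.dump({k:np.array(v).tolist() for k,v in Pm.items()},open('w10.json','w'))
im=eyes.camera('scene');cv2.imwrite('pics/s10.png',im[:,:,::-1])
im=eyes.camera('top');cv2.imwrite('pics/top10.png',im[:,:,::-1])
E
```

```text
t 28.27 p [ 506.6 -278.5  208. ] q [-0.261  0.52   0.725  1.855 -0.107  0.832  0.278] F [ 1.3  0.7 -1.6] g 0.314
t 28.91 p [ 507.8 -280.2  170.2] q [-0.232  0.575  0.693  1.881 -0.143  0.752  0.289] F [ 0.   1.  -0.3] g 0.317
[ 507.32875059 -280.0608521   169.43718705]
```

View pics/w10.png

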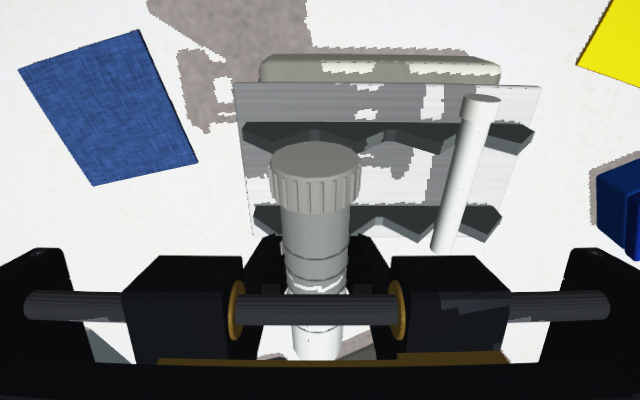

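View pics/s10.png

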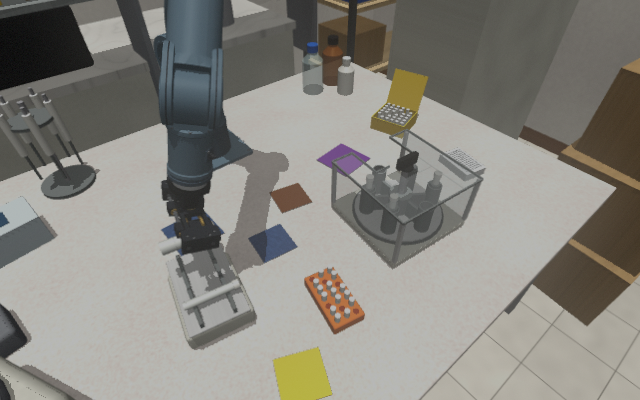

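```bash
python3 - <<'E'
from h import *
im=cv2.imread('pics/w10.png')[:,:,::-1]; crop(im,225,70,555,270,2.4,'w10r')
W=json.load(open('w10.json'));W={k:np.array(v) for k,v in W.items()}; W['k1']=float(W['k1'])
yaw=-.181
def f(X): return np.array([[np.cos(yaw),-np.sin(yaw),0],[np.sin(yaw),np.cos(yaw),0],[0,0,1]])@np.array(X,float)+[508.2+49.2,-275.3-9,0]
for X in [(-75,35,122),(-50,35,99.5),(-25,35,122),(0,35,99.5),(25,35,122),(75,35,122),(-75,-35,122),(-50,-35,99.5),(-25,-35,122),(0,-35,99.5),(25,-35,122),(75,-35,122)]:
    u=proj('x',[f(X)],W)[0]; print(X,u,(u-[225,70])*2.4)
print(proj('x',manip.read_eef_pos(),W))
E
```

```text
(-75, 35, 122) [271.18525089 147.03554299] [110.84460212 184.88530318]
(-50, 35, 99.5) [313.63052821 133.65137701] [212.71326769 152.76330483]
(-25, 35, 122) [355.57974873 147.00421873] [313.39139695 184.81012495]
(0, 35, 99.5) [389.71987675 133.81607371] [395.32770421 153.1585769 ]
(25, 35, 122) [439.05414289 147.34338786] [513.72994293 185.62413086]
(75, 35, 122) [519.70513836 148.05305171] [707.29233206 187.32732411]
(-75, -35, 122) [278.80021182 238.8142822 ] [129.12050836 405.15427729]
(-50, -35, 99.5) [314.02915513 220.11948818] [213.66997232 360.28677163]
(-25, -35, 122) [348.92045642 238.79189391] [297.40909541 405.10054538]
(0, -35, 99.5) [378.42183158 220.04588803] [368.21239579 360.11013127]
(25, -35, 122) [418.51049298 238.54863017] [464.42518315 404.51671242]
(75, -35, 122) [486.48024666 238.08516642] [627.55259199 403.40439941]
[[313.72860297 253.19037737]]
```

View pics/w10r.png

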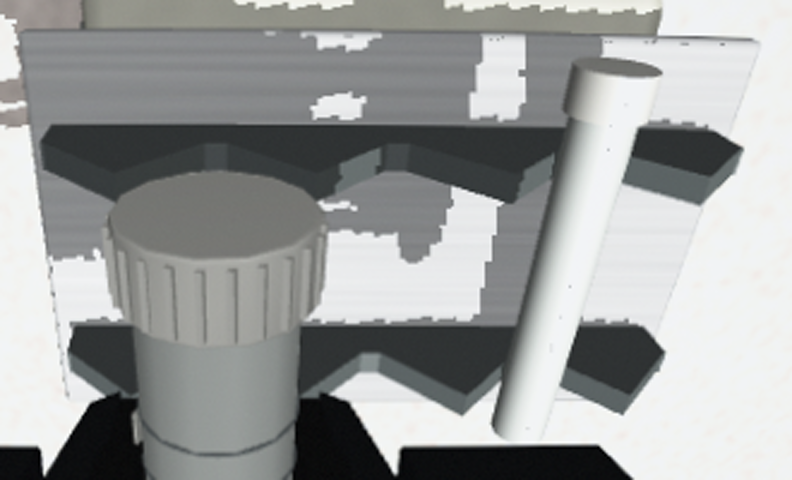

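```bash
python3 - <<'E'
from h import *
yaw=-.181; yr=np.array([-np.sin(yaw),np.cos(yaw),0]); n=np.array([508.4,-275.7,117.5])
P,Q,_,_=rock_pose(n,yr,np.radians(15),-1)
manip.movel((P+[0,0,8]).tolist(),rate=90); manip.hold(.1); st(); f0=manip.read_contact_force()
for d in np.arange(6,-3.1,-1.5):
    manip.movel((P+[0,0,d]).tolist(),rate=25); f=manip.read_contact_force()-f0; print(d,np.round(manip.read_eef_pos()-P,1),np.round(f,1))
    if np.linalg.norm(f)>4: break
M=R.from_quat(manip.read_tool_rot()).as_matrix(); print('g',manip.read_eef_pos()-18.7*M[:,0]); st()
im=eyes.camera('scene');crop(im,140,190,270,350,3.7,'s11')
cv2.imwrite('pics/w11.png',eyes.camera('wrist')[:,:,::-1])
E
```

```text
t 30.0 p [ 508.  -280.7  108.1] q [-0.184  0.669  0.631  1.909 -0.197  0.633  0.305] F [0.6 0.5 0.1] g 0.314
6.0 [0.  0.  6.1] [-0.7 -1.1 -0.7]
4.5 [-0.1  0.   4.4] [-0.4  0.3 -0.9]
3.0 [-0.1  0.   2.9] [-0.9 -0.9 -0.9]
1.5 [-0.1  0.   1.4] [-0.4  0.1 -0.3]
0.0 [-0.1 -0.   0.5] [-2.7  2.   5.3]
g [ 508.27719549 -275.71620804  117.96100758]
t 31.25 p [ 507.4 -280.5   99.9] q [-0.177  0.681  0.622  1.911 -0.203  0.619  0.306] F [-2.   2.4  5.4] g 0.315
```

View pics/s11.png

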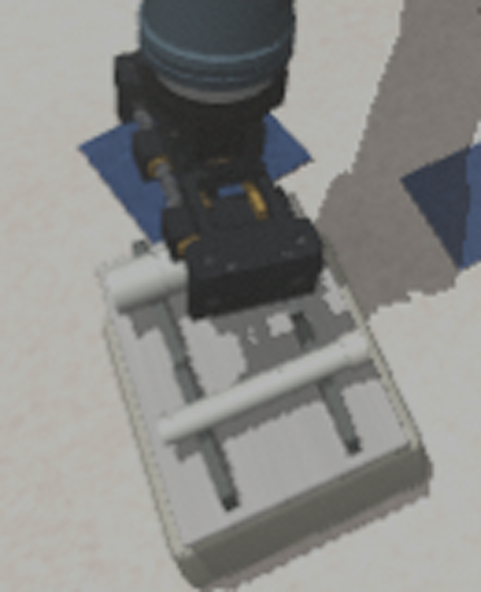

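View pics/w11.png

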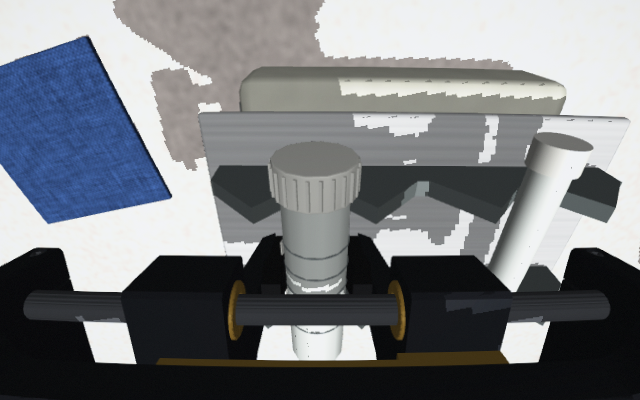

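```bash
python3 - <<'E'
from h import *
yaw=-.181; yr=np.array([-np.sin(yaw),np.cos(yaw),0]); n=np.array([508.4,-275.7,117.5])
P,Q,x,_=rock_pose(n,yr,np.radians(15),-1)
set_gripper(0.5); manip.hold(.1); st()
manip.movel((P-130*x).tolist(),rate=120); st(); manip.hold(.15)
Pm=eyes.camera_params('wrist'); im=eyes.camera('wrist'); cv2.imwrite('pics/w12.png',im[:,:,::-1]); json.dump({k:np.array(v).tolist() for k,v in Pm.items()},open('w12.json','w'))
im=eyes.camera('scene');cv2.imwrite('pics/s12.png',im[:,:,::-1]);crop(im,140,190,270,350,3.7,'s12c')
for X in (-58,-35,35,43,58): print(X, proj('x',n+X*yr,Pm))
E
```

```text
t 31.88 p [ 507.6 -280.5   99.4] q [-0.177  0.682  0.622  1.912 -0.203  0.617  0.306] F [-0.   0.7  0.2] g 0.5
t 33.12 p [ 513.1 -247.4  224.4] q [-0.342  0.493  0.751  1.854 -0.092  0.874  0.216] F [ 0.4  0.3 -0.3] g 0.504
-58 [[315.70818878 244.92453134]]
-35 [[315.66756674 226.09732013]]
35 [[315.521324   157.35646362]]
43 [[315.50208646 148.19828162]]
58 [[315.46441859 130.18483008]]
```

View pics/s12c.png

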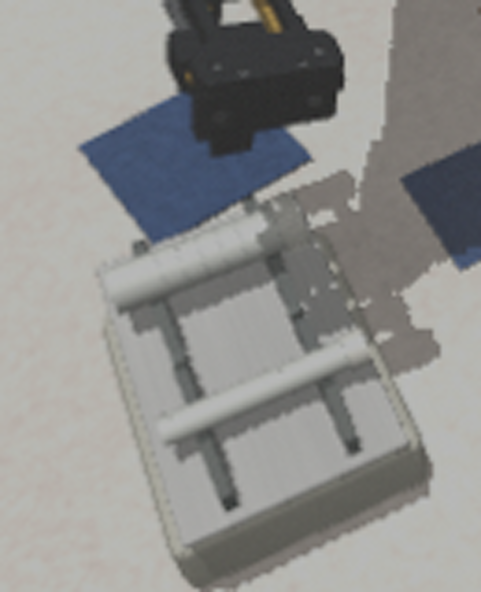

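View pics/w12.png

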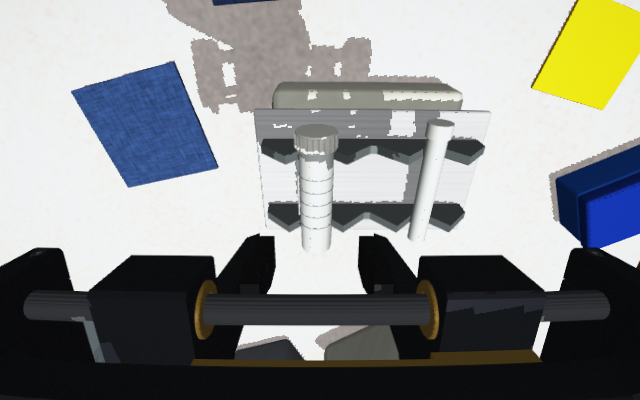

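```bash
python3 - <<'E'
from h import *
im=cv2.imread('pics/w12.png')[:,:,::-1]; crop(im,245,95,505,260,3,'w12c')
E
```

```text
(no output)
```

View pics/w12c.png

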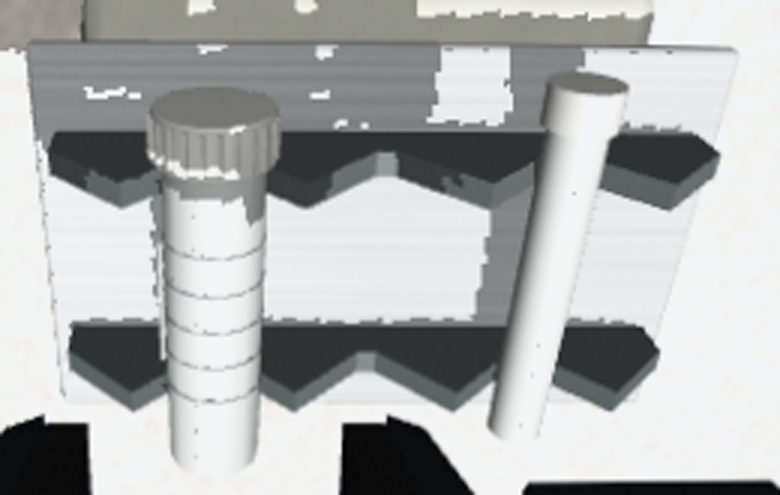

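```bash
python3 - <<'E'
from h import *
W=json.load(open('w12.json'));W={k:np.array(v) for k,v in W.items()}; W['k1']=float(W['k1'])
c=lambda x,y:(245+x/3,95+y/3)
yaw=-.181; A=np.array([[np.cos(yaw),np.sin(yaw)],[-np.sin(yaw),np.cos(yaw)]])
for nm,u,z in (('tooth up',(122,193),122),('tooth up2',(305,193),122),('tooth lo',(133,397),122),('tooth lo2',(294,397),122),('cap end',(214,108),117.5),('cap lower rim top',(212,172),134.5),('foot end top',(213,473),132)):
    X=at_z('x',c(*u),z,W); print(nm,A@(X[:2]-[508.4,-275.7]))
E
```

```text
tooth up [-23.88681848  35.33981885]
tooth up2 [24.94470822 35.34027395]
tooth lo [-24.16923806 -33.01092374]
tooth lo2 [ 25.11223039 -32.98738451]
cap end [ 0.67284745 57.3410296 ]
cap lower rim top [ 0.19183034 46.83957381]
foot end top [  0.31995399 -54.87486342]
```

View pics/s12.png

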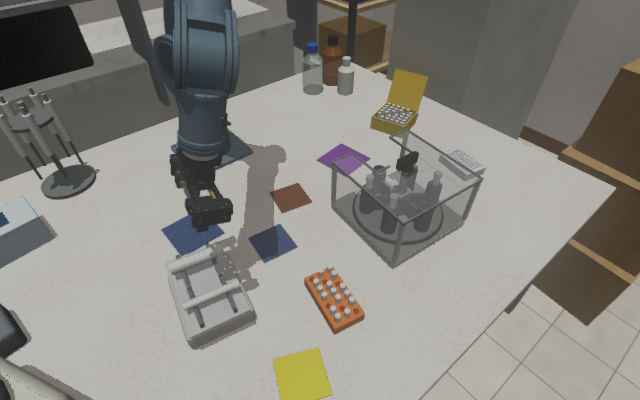

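The wide tube lies in the near place (195,262). The slim tube (212,293), the rack (335,298) and the carousel's slim tubes all look unmoved, and the gripper is clear of everything.

```bash
python3 - <<'E'
from h import *
st(); order.hand_in(); print(manip.read_clock())
E
```

```text
t 33.37 p [ 513.3 -247.5  224.6] q [-0.342  0.493  0.751  1.854 -0.091  0.874  0.216] F [ 0.7 -0.4  0.3] g 0.5
the job is handed in; nothing more can be done
the job is handed in; nothing more can be done
```

The job is done and handed in at about 33.4 s of the 67 s allowed.

- **Turning:** I pinched the carousel's grip and turned it about 165°, until the wide tube stood in the middle of the hood's front opening. The wrist camera put its cap within about 1 mm of the expected spot.
- **Mat:** I lifted the tube straight out by its cap and stood it upright near the centre of the smaller blue mat (about 98 mm across by measurement; the larger blue one is about 127 mm).
- **Rocker:** I gripped the tube again at mid-height from the side and laid it in the rocker's near place, feeling for contact. It touched down with about 5–6 N at axis height 118.0 mm, where 117.5 mm was expected.

**Last checks:** In the wrist picture the tube lay in both near notches, with its middle within about 1 mm of the middle of the rails. The lying slim tube, the orange rack and the carousel's slim tubes looked unmoved, judged by eye in the scene picture. The gripper was well clear, with the force reading near zero.

**Disagreements:** The top and scene cameras differed by up to about 7 mm at the carousel and 4 mm at the rocker. I placed the tube by the wrist camera and by contact force instead. The first set-down on the mat briefly pressed with about 16 N before I backed off.

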